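Scrub the compressor cylinder and refit its bearing caps

TASK

Get this little compressor ready for reassembly: turn the bayonet plug free, lift it out of the cylinder and lay it grip-up in the steel tray, then scrub the bore with the long brush - push it right down to the bottom three times, drawing it most of the way up the bore in between - and stand the brush back in its pot. Each bearing cap on the bench must end up fully down between the lips of the pedestal that is its own other half (two or three caps are there, match them by length). Leave the tin and the bottle alone.

Things in the scene. Friction and masses are not known exactly. Their poses are not given: they have to be found in the camera images.
- cylinder: Compressor cylinder, fixed upright on a 116 mm square foot: aluminium tube, outer diameter 84, bore 60, 110 tall, grey fins of 104 diameter up to 80 mm height. Origin: centre of its underside, z up. At the rim on its +x and -x sides two dark bayonet claws (30 wide, out to 64 mm from the axis, tops at 127 mm height) reach over the plug's ears.
- bore_rim (a point): Centre of the cylinder's mouth, 110 mm up; axes as the cylinder. The closed plug's origin lies here, ears under the claws, its x within 0.1 rad of the cylinder's x. The plug turns freely, anticlockwise only (from above; a stop blocks the other way); 0.6 to 2.4 rad from closed the ears are clear of the claws and it lifts straight out.
- bore_floor (a point): Centre of the bore's closed bottom, 10 mm above the cylinder's underside (bore 100 deep); axes as the cylinder.
- plug: Loose bayonet plug, 0.1 to 0.23 kg, closing the cylinder at the start: aluminium disc 80 diameter, 8 thick, two ears along x (108 over both, 16 wide), spigot underneath (52 diameter, 10 long) in the bore, on top a black upright bar grip 60 long (x), 14 wide (y), 8 to 38 mm above the origin. Origin: centre of the disc's underside, z up.
- tray: Fixed square steel tray, 160 x 160 mm, walls 25 high and 5 thick, floor 5 thick. Origin: centre of its underside. The plug rests in it on its spigot, its origin then 15 mm above the bench.
- brush: Loose long bore brush, 200 mm, 0.11 to 0.18 kg, upright in its pot at the start. Origin: centre of its flat foot; z up along the shaft. Bristle head 0 to 55 mm (51 diameter over the soft bristles, solid core 42), wire stem 10 diameter to 125 mm, round wooden grip 26 diameter from 125 to 200 mm.
- brush_foot (a point): The brush's foot end, at its origin.
- brush_grip (a point): Point on the axis of the brush's wooden grip, 165 mm from the foot.
- pot: Fixed round steel brush pot, inner diameter 58, outer 68, 80 mm tall, open at the top, on a 90 mm square foot plate. Origin: centre of its underside.
- pot_floor (a point): Centre of the pot's inner floor, 6 mm above its underside, where the brush foot stands.
- cap_small: The small bearing cap, loose (absent in some runs), dark steel, about 0.30 kg: an arch 80 long (x), 50 wide (y), 40 high, half-round bore of 32 diameter underneath along y; its middle 58 mm of length is full height, the end feet are 16 high. Grip it across its width. Origin: centre of its underside (parting face), z up. Fits either way round.
- pedestal_small: The small bearing pedestal, fixed, grey, 101 long (x), 71 wide (y): other half of the small cap, with a half-round bore of 32 diameter. Parting face 45 mm above its underside (origin: underside centre); lips 8 high and 8 thick at its two ends take a 80 x 50 mm cap with 2.5 mm play each side; they run only 12 mm along the long sides, otherwise open.
- seat_small (a point): Centre of the parting face of the small pedestal; the seated small cap's origin lies here and its x axis along the pedestal's x axis.
- cap_medium: The medium bearing cap, loose (absent in some runs), dark steel, about 0.40 kg: an arch 100 long (x), 50 wide (y), 40 high, half-round bore of 42 diameter underneath along y; its middle 68 mm of length is full height, the end feet are 16 high. Grip it across its width. Origin: centre of its underside (parting face), z up. Fits either way round.
- pedestal_medium: The medium bearing pedestal, fixed, grey, 121 long (x), 71 wide (y): other half of the medium cap, with a half-round bore of 42 diameter. Parting face 45 mm above its underside (origin: underside centre); lips 8 high and 8 thick at its two ends take a 100 x 50 mm cap with 2.5 mm play each side; they run only 12 mm along the long sides, otherwise open.
- seat_medium (a point): Centre of the parting face of the medium pedestal; the seated medium cap's origin lies here and its x axis along the pedestal's x axis.
- cap_large: The large bearing cap, loose (absent in some runs), dark steel, about 0.50 kg: an arch 120 long (x), 50 wide (y), 40 high, half-round bore of 54 diameter underneath along y; its middle 80 mm of length is full height, the end feet are 16 high. Grip it across its width. Origin: centre of its underside (parting face), z up. Fits either way round.
- pedestal_large: The large bearing pedestal, fixed, grey, 141 long (x), 71 wide (y): other half of the large cap, with a half-round bore of 54 diameter. Parting face 45 mm above its underside (origin: underside centre); lips 8 high and 8 thick at its two ends take a 120 x 50 mm cap with 2.5 mm play each side; they run only 12 mm along the long sides, otherwise open.
- seat_large (a point): Centre of the parting face of the large pedestal; the seated large cap's origin lies here and its x axis along the pedestal's x axis.
- grease_tin: Bystander: round tin, 66 diameter, 75 tall, standing. Origin: centre of its underside. Leave alone.
- oil_bottle: Bystander: bottle, 64 diameter, 190 tall, standing. Origin: centre of its underside. Leave alone.
Not all that is in view belongs to the job. Leave any pink or turquoise look-alike of the cap_medium alone.

How it is judged:
By the outcome, as a careful person would: the job done as asked, in the order asked, and still so for the second after the job is handed in, with the robot touching nothing.
Of cap_small, cap_medium, cap_large only 2 to 3 are there at a start; the rules pass over those that are not, and their reading is None.
At some moment in a run one of cap_small, cap_medium, cap_large may be knocked a few centimetres aside while the robot is not near it.
It also fails if it takes over 208 s, if anything falls off the work surface, if the arm or the gripper's body presses on something with over 40 N, if the wrist force passes 120 N, or if a joint passes its speed limit or range.

ROBOT

A 7-joint arm with a two-finger parallel gripper is mounted at the origin on the work surface. World frame = base frame: x ahead of the robot, y to its left, z up, the work surface at z = 0. Lengths are in mm, angles in rad, forces in N, time in s.
With the tool pointing down it reaches from about 425 to 1025 mm from the base axis. Payload 3.6 kg.
Tool frame: the origin (TCP) lies on the centre line of the jaws, within the pads' length; the fingertips stand 22 mm ahead of it and the grasp point (between the pads) lies 3 mm ahead of it; z points along the fingers, y is the line along which they close (so a half turn about z gives the same grasp; the last joint's range is limited). The gripper opens to 85 mm and grips with 20 to 120 N. Pads are 22 mm wide; open, the fingers measure 114 mm over their backs; the gripper's body (76 mm by 85 mm) begins 54 mm behind the grasp point. The pads swing forward as they close: fully open they stand 13 mm farther back than shut.
Start: joints at [-1.202, 0.591, 0.048, 1.609, -0.033, 0.943, -0.034], TCP at [323.027, 649.063, 253.302] pointing down, gripper open.
Joint ranges: [-2.69, 2.69], [-0.47, 2.24], [-1.27, 1.36], [0.19, 2.51], [-1.53, 4.68], [0.08, 2.07], [-3.09, 3.09]. Speed limits (rad/s): [2.57, 2.57, 3.14, 3.14, 3.14, 3.14, 3.14].

INTERFACE

Orientations are given as a unit quaternion [x, y, z, w].
In Python, from rig import env, vision, order gives the robot as it stands.
- The arm moves only by the shell command python3 -m pendant 'ROWS' [OPENING]. ROWS is JSON, a list of rows, each a list of 6 numbers: the shift along the tool's x, y, z in mm, then the turn, a rotation vector about the tool's x, y, z in degrees. A call has exactly 5 rows; each row is the pose to reach, as a shift and turn from the pose commanded when the call began, along the tool's axes at that moment; what a row does not reach only later rows make up. A row lasts 1/12 s, in which the tool goes at most 41.7 mm and 7.16 degrees, less where a joint would pass 70% of its speed; a pose out of reach is approached as far as the arm can. A call with a gripper value outside its range is refused whole. OPENING is the closure in counts, from 0 (fully open) to 255 (shut), set as the call begins (- or left out, the last holds). The fingers move at their own pace and stop on an object; the grip force is fixed at half the most. Time passes only in rows, so rows that repeat a pose let the fingers close, or fill a call up. It gives the time, the measured TCP pose, the force, the opening and the grip force at its end, in the units of the state.
- env.observe(): the state, without advancing time (a new reading comes with each control period).
- vision.camera(name): name is "side" or "top" or "wrist"; returns a dict with "image" (400x640x3 uint8, blue, green, red), "vfov" (degrees; the focal length in pixels is half the picture's height over the tangent of half this angle, whatever the lens; pixels are square), "cx", "cy" (the principal point, pixels), "k1" (the pictures are not rectified: a ray, as slopes to the right and down, at radius r is drawn at 1 + k1 r^2 times it, then the intrinsics apply), "R" (3x3) and "t" (3): a world point X has camera coordinates R X + t; the wrist camera has in their place "tool_from_camera" (4x4, takes a point from camera to tool coordinates, whose origin is the TCP and whose axes are the flange's). Camera axes: x right, y down, z forward; pixel columns grow to the right and rows downward; lengths in mm; the calibration is good to about 2 mm. A picture is of the moment at which its call begins: read the wrist's pose just before it. There is no depth.
- order.sign_off(): hands the job in; it is judged then, once.
Trained networks look in the newest picture that a camera, given by its name, has taken for a name from the list of things; names that differ only in an ending like _2 or _b are one class to them, and where a whole thing is asked for, a point or a joint stands for the part that bears it (a point fixed in the world has none). Each returns a list of dicts, best first, with "conf" (0 to 1); they miss things now and then, are a little off and sometimes report something else, mostly with a low value. They report only what shows in the picture. A call takes as long as a camera call. They do not tell look-alikes from the thing itself.
- vision.silhouettes(camera, label): "region" (400x640 bool, what is visible of it) and "at" ([column, row] in pixels, amid what is visible of it).
- vision.tip_of(camera, label): "at" ([column, row] in pixels: a listed point, or the origin of a listed thing).
The state is a dict: "time": time; "qpos": joint angles; "joint_vel": joint speeds; "tau": joint torques, N m; "position": TCP position; "tcp_rot": TCP orientation; "wrist_force": force on the tool from outside, world axes, zero at the start; "moment": the same for the moment, N m; "width": finger opening in mm; "gripper_force": force on a finger pad.
Only numpy, scipy, OpenCV 4.12 (cv2) and the standard library are available. Lean on these libraries where they do the work, as an engineer would, in place of code of your own. Each camera call takes 0.05 s, during which the arm holds its last target. There are 200 camera calls.

## Working session

There is one attempt and no reset: what is moved stays moved. The work goes in short steps, Python scripts to look and compute and a shell command to move; the robot and the scene stay as the last step left them, time stands still between calls to the robot, and variables do not carry over. Pictures are saved under pics/ and viewed, at most 14 in all, crops included, and the job is handed in when it is done.

```bash
ls; mkdir -p pics; cat > h.py <<'E'
import numpy as np, cv2, json
from scipy.spatial.transform import Rotation as Rn
from rig import env, vision, order
def cam(n):
    s=env.observe(); c=vision.camera(n); 
    if n=='wrist':
        T=np.eye(4);T[:3,:3]=Rn.from_quat(s['tcp_rot']).as_matrix();T[:3,3]=s['position']
        M=np.linalg.inv(T@np.array(c['tool_from_camera'])); c['R']=M[:3,:3];c['t']=M[:3,3]
    c['R']=np.array(c['R']);c['t']=np.array(c['t']);c['f']=200/np.tan(np.radians(c['vfov'])/2)
    return c
def K(c): return np.array([[c['f'],0,c['cx']],[0,c['f'],c['cy']],[0,0,1.]])
def D(c): return np.array([c['k1'],0,0,0,0.])
def proj(c,X): 
    return cv2.projectPoints(np.atleast_2d(np.array(X,float)),cv2.Rodrigues(c['R'])[0],c['t'],K(c),D(c))[0][:,0]
def onz(c,uv,z):
    p=cv2.undistortPoints(np.array(uv,float).reshape(-1,1,2),K(c),D(c))[:,0]
    d=np.c_[p,np.ones(len(p))]@c['R']; o=-c['R'].T@c['t']
    return o+d*((z-o[2])/d[:,2])[:,None]
E
python3 - <<'E'
from h import *
s=env.observe();print({k:np.round(v,3) for k,v in s.items()})
H=dict(bore_rim=110,tray=0,brush_foot=6,brush_grip=171,pot=0,pot_floor=6,cylinder=0,cap_small=0,cap_medium=0,cap_large=0,seat_small=45,seat_medium=45,seat_large=45,grease_tin=0,oil_bottle=0,plug=110)
for n in ['top','side']:
    c=cam(n);cv2.imwrite(f'pics/{n}0.png',c['image']);print(n,'cam at',np.round(-c['R'].T@c['t']))
    for k,z in H.items():
        r=vision.tip_of(n,k)
        print(k,[(np.round(d['at']).tolist(),round(d['conf'],2),np.round(onz(c,d['at'],z)[0,:2]).tolist()) for d in r if d['conf']>.2][:4])
E
```

```text
pics
{'time': np.float64(0.0), 'qpos': array([-1.203,  0.592,  0.048,  1.61 , -0.033,  0.943, -0.034]), 'joint_vel': array([ 0.   , -0.002, -0.   ,  0.001,  0.   ,  0.001, -0.001]), 'tau': array([-1.0000e-03, -5.4869e+01,  1.5460e+00, -1.9813e+01,  9.0000e-03,
        9.0000e-03,  0.0000e+00]), 'position': array([322.644, 648.355, 252.122]), 'tcp_rot': array([ 0.229,  0.973, -0.001, -0.   ]), 'wrist_force': array([ 0.638, -0.598,  0.09 ]), 'moment': array([-0.024, -0.01 , -0.033]), 'gripper_force': np.float64(0.0), 'width': np.float64(85.479)}
top cam at [ 307.  -68. 1147.]
bore_rim [([390.0, 194.0], 0.73, [437.0, -260.0]), ([208.0, 165.0], 0.62, [526.0, 217.0]), ([330.0, 134.0], 0.36, [602.0, -106.0])]
tray [([168.0, 217.0], 0.71, [398.0, 362.0]), ([382.0, 133.0], 0.51, [633.0, -266.0])]
brush_foot [([278.0, 134.0], 0.68, [635.0, 41.0])]
brush_grip [([182.0, 110.0], 0.74, [658.0, 269.0])]
pot [([202.0, 127.0], 0.69, [665.0, 265.0])]
pot_floor [([200.0, 128.0], 0.75, [658.0, 272.0])]
cylinder [([222.0, 170.0], 0.7, [531.0, 206.0])]
cap_small [([387.0, 195.0], 0.87, [450.0, -272.0]), 
[... 1198 characters left out ...]
], 0.97, [653.0, 251.0])]
cylinder [([291.0, 186.0], 0.56, [525.0, 213.0])]
cap_small [([355.0, 263.0], 0.91, [448.0, -276.0])]
cap_medium [([320.0, 235.0], 0.93, [440.0, -105.0]), ([203.0, 207.0], 0.58, [208.0, 264.0])]
cap_large [([295.0, 216.0], 0.77, [435.0, 33.0])]
seat_small [([408.0, 228.0], 0.7, [636.0, -279.0])]
seat_medium [([339.0, 189.0], 0.62, [608.0, 29.0]), ([311.0, 170.0], 0.34, [608.0, 205.0])]
seat_large [([373.0, 203.0], 0.78, [641.0, -110.0])]
grease_tin [([336.0, 179.0], 0.85, [689.0, 164.0])]
oil_bottle [([426.0, 271.0], 0.92, [583.0, -418.0]), ([357.0, 263.0], 0.63, [449.0, -281.0])]
plug [([290.0, 159.0], 0.54, [528.0, 211.0]), ([321.0, 237.0], 0.48, [352.0, -251.0])]
```

```bash
python3 - <<'E'
import cv2
a=cv2.imread('pics/top0.png');cv2.imwrite('pics/top0c.png',cv2.resize(a[85:305,130:510],None,fx=2.1,fy=2.1,interpolation=cv2.INTER_CUBIC))
a=cv2.imread('pics/side0.png');cv2.imwrite('pics/side0c.png',cv2.resize(a[100:300,180:460],None,fx=2.8,fy=2.8,interpolation=cv2.INTER_CUBIC))
E
```

```text
(no output)
```

View pics/top0c.png

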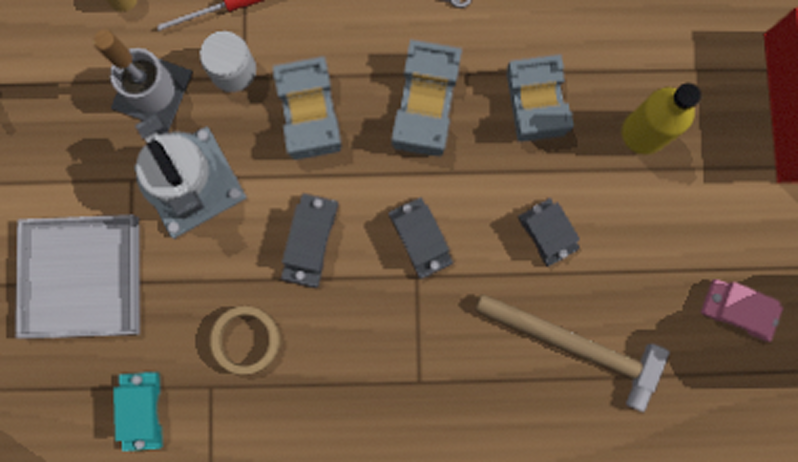

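View pics/side0c.png

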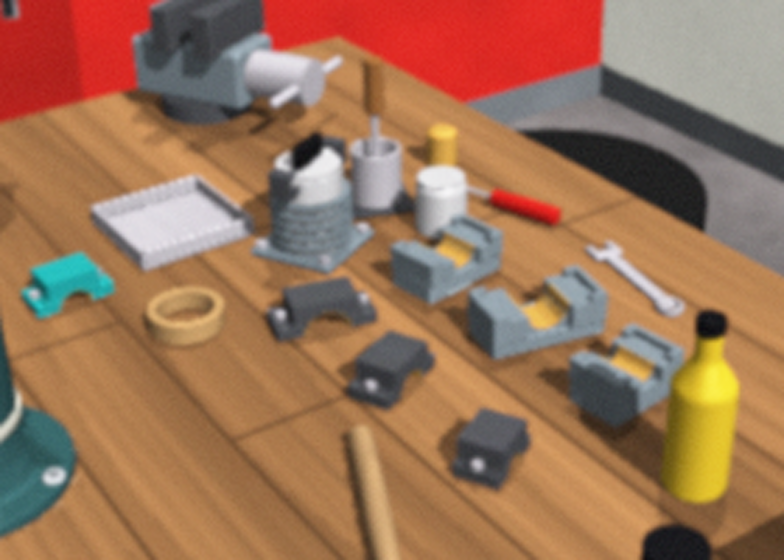

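The dark caps (full-image pixels) are large at (280,203), medium at (330,199) and small at (387,195). The pink one at (481,232) and turquoise one at (198,280) are look-alikes to leave alone. Pedestals are medium (278,135), large (333,131) and small (385,132). The plugged cylinder is at (210,165), with the pot behind it at (200,127).

```bash
cat >> h.py <<'E'
def go(x,y,z,yaw=None):
    """shift+turn (tool axes) from measured pose; yaw deg = heading of tool y axis mod 180"""
    s=env.observe();R=Rn.from_quat(s['tcp_rot']).as_matrix();p=s['position']
    cur=np.degrees(np.arctan2(R[1,1],R[0,1])); 
    d=0 if yaw is None else (yaw-cur+90)%180-90
    a=np.radians(cur+d);yv=np.array([np.cos(a),np.sin(a),0]);zv=np.array([0,0,-1.]);T=np.c_[np.cross(yv,zv),yv,zv]
    sh=R.T@(np.array([x,y,z])-p); tv=np.degrees(Rn.from_matrix(R.T@T).as_rotvec())
    print('t',round(s['time'],2),'pos',np.round(p,1),'yaw',round(cur,1),'j7',round(s['qpos'][6],2),'| row',np.round(np.r_[sh,tv],1).tolist(),'| dist',round(np.linalg.norm(sh)),'w',round(s['width'],1),'gf',round(s['gripper_force'],1),'F',np.round(s['wrist_force'],1))
E
python3 - <<'E'
from h import *
print(np.round(vision.camera('wrist')['tool_from_camera'],3)); go(490,190,380); go(490,190,380,30)
E
```

```text
[[-1.00000e-03 -9.59000e-01 -2.82000e-01  7.22170e+01]
 [ 1.00000e+00 -1.00000e-03  0.00000e+00  6.36000e-01]
 [-0.00000e+00 -2.82000e-01  9.59000e-01 -1.20675e+02]
 [ 0.00000e+00  0.00000e+00  0.00000e+00  1.00000e+00]]
t 1.75 pos [323.  649.1 253.3] yaw 63.5 j7 -0.03 | row [-354.0, -336.6, -126.7, 0.0, 0.0, -0.0] | dist 505 w 85.2 gf 0.0 F [0.1 0.7 1. ]
t 1.75 pos [323.  649.1 253.3] yaw 63.5 j7 -0.03 | row [-354.0, -336.6, -126.7, 0.0, 0.0, 33.5] | dist 505 w 85.2 gf 0.0 F [0.1 0.7 1. ]
```

```bash
P="python3 -m pendant"; $P '[[-26,-20,-10,0,0,0],[-52,-40,-20,0,0,0],[-78,-60,-30,0,0,0],[-104,-80,-40,0,0,0],[-130,-100,-50,0,0,0]]' 0; $P '[[-26,-20,-10,0,0,0],[-52,-40,-20,0,0,0],[-78,-60,-30,0,0,0],[-104,-80,-40,0,0,0],[-130,-100,-50,0,0,0]]'; $P '[[-26,-20,-10,0,0,0],[-52,-40,-20,0,0,0],[-78,-60,-30,0,0,0],[-100,-80,-40,0,0,0],[-120,-100,-47,0,0,0]]';$P '[[0,0,0,0,0,0],[0,0,0,0,0,0],[0,0,0,0,0,0],[0,0,0,0,0,0],[0,0,0,0,0,0]]'
python3 - <<'E'
from h import *
go(527,210,400)
c=cam('wrist');cv2.imwrite('pics/w1.png',c['image'])
for k,z in dict(plug=110,bore_rim=110,pot_floor=6,pot=0,brush_grip=171,tray=0,cylinder=0,seat_medium=45).items():
    r=vision.tip_of('wrist',k)
    print(k,[(np.round(d['at']).tolist(),round(d['conf'],2),np.round(onz(c,d['at'],z)[0,:2]).tolist()) for d in r if d['conf']>.2][:4])
E
```

```text
time: 2.17
position: [395.4, 500.1, 303.8]
tcp_rot: [0.229, 0.973, -0.0, 0.0]
wrist_force: [0.5, -0.6, -0.3]
width: 85.2
gripper_force: 0.0
time: 2.58
position: [467.2, 352.6, 354.0]
tcp_rot: [0.229, 0.973, 0.0, 0.0]
wrist_force: [-0.3, 0.3, 1.2]
width: 85.7
gripper_force: 0.0
time: 3.0
position: [530.7, 209.2, 401.6]
tcp_rot: [0.229, 0.973, 0.0, 0.001]
wrist_force: [0.4, -0.6, 1.3]
width: 85.6
gripper_force: 0.0
time: 3.42
position: [528.7, 212.8, 399.8]
tcp_rot: [0.227, 0.974, -0.0, -0.001]
wrist_force: [0.7, -0.1, 0.9]
width: 85.3
gripper_force: 0.0
t 3.42 pos [528.7 212.8 399.8] yaw 63.7 j7 0.7 | row [0.3, -3.3, -0.2, -0.0, -0.1, -0.0] | dist 3 w 85.3 gf 0.0 F [ 0.7 -0.1  0.9]
plug [([315.0, 152.0], 0.94, [526.0, 211.0])]
bore_rim []
pot_floor [([390.0, 203.0], 0.75, [663.0, 270.0])]
pot [([388.0, 201.0], 0.63, [661.0, 268.0]), ([104.0, 181.0], 0.31, [441.0, -104.0]), ([153.0, 298.0], 0.25, [643.0, -151.0])]
brush_grip [([411.0, 251.0], 0.94, [661.0, 261.0])]
tray [([373.0, 7.0], 0.67, [403.0, 358.0])]
cylinder []
seat_medium [([244.0, 248.0], 0.85, [618.0, 49.0])]
```

View pics/w1.png

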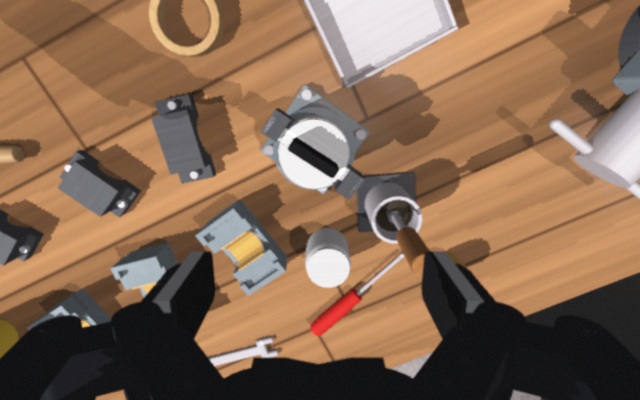

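The wrist picture shows the plug disc at (315,152), its black bar from about (288,143) to (337,173) between the claws at (277,125) and (347,180), and the pot with the leaning-looking brush at (392,212).

```bash
python3 - <<'E'
from h import *
c=cam('wrist')
g=c['image'].max(2); m=np.zeros_like(g);cv2.circle(m,(314,155),31,255,-1)
m=((g<60)&(m>0)).astype(np.uint8);n,l,st,ce=cv2.connectedComponentsWithStats(m);i=1+np.argmax(st[1:,4]);print(st[i],ce[i])
pts=np.argwhere(l==i)[:,::-1].astype(float)
W=onz(c,pts,148)[:,:2]; mu=W.mean(0);U=np.linalg.svd(W-mu)[2];print('bar',mu,'ang',np.degrees(np.arctan2(U[0,1],U[0,0]))%180,np.ptp((W-mu)@U.T,axis=0))
for k in ['plug','brush_grip']:
  for d in vision.silhouettes('wrist',k)[:1]:
    r=cv2.minAreaRect(np.argwhere(d['region'])[:,::-1].astype(np.float32));print(k,d['conf'],r)
a=np.radians(np.degrees(np.arctan2(U[0,1],U[0,0]))%180);yaw=np.degrees(a)+90
go(mu[0],mu[1],250,yaw)
E
```

```text
[290 137  49  38 714] [314.20028011 155.36134454]
bar [524.61664016 210.23559846] ang 29.865772852828893 [56.93413481 14.91865438]
plug 0.89 ((313.6500244140625, 151.9499969482422), (68.62141418457031, 68.9376449584961), 71.56504821777344)
brush_grip 0.73 ((408.67254638671875, 231.7548828125), (77.98907470703125, 36.523563385009766), 50.856014251708984)
t 4.02 pos [529.6 211.2 400.3] yaw 63.5 j7 0.7 | row [4.0, -3.0, 150.3, -0.0, 0.0, -56.3] | dist 150 w 85.5 gf 0.0 F [-0.3 -0.6  0.1]
```

```bash
P="python3 -m pendant"; $P '[[1,0,15,0,0,-6],[2,-1,30,0,0,-12],[2,-2,50,0,0,-18],[3,-3,60,0,0,-24],[4,-3,75,0,0,-30]]' 0;  python3 -c "
from h import *
go(524.6,210.2,250,119.9)"
```

```text
time: 4.43
position: [524.8, 210.1, 325.1]
tcp_rot: [-0.033, 0.999, 0.0, 0.0]
wrist_force: [1.2, 0.5, 0.9]
width: 85.6
gripper_force: 0.0
t 4.43 pos [524.8 210.1 325.1] yaw 93.8 j7 1.2 | row [0.3, 0.1, 75.1, -0.0, 0.0, -26.1] | dist 75 w 85.6 gf 0.0 F [1.2 0.5 0.9]
```

```bash
P="python3 -m pendant"; $P '[[0,0,15,0,0,-6],[0,0,35,0,0,-12],[0,0,55,0,0,-18],[0,0,70,0,0,-24],[0,0,80,0,0,-26]]' 0; $P '[[0,0,20,0,0,0],[0,0,40,0,0,0],[0,0,55,0,0,0],[0,0,65,0,0,0],[0,0,65,0,0,0]]'; python3 - <<'E'
from h import *
go(524.6,210.2,146,119.9)
c=cam('wrist');cv2.imwrite('pics/w2.png',c['image'])
E
```

```text
time: 4.85
position: [524.0, 209.8, 243.6]
tcp_rot: [-0.257, 0.966, -0.0, -0.001]
wrist_force: [0.2, -0.7, -0.1]
width: 85.1
gripper_force: 0.0
time: 5.27
position: [523.5, 209.7, 178.4]
tcp_rot: [-0.255, 0.967, -0.0, -0.002]
wrist_force: [-1.1, -0.7, -0.6]
width: 85.3
gripper_force: 0.0
t 5.27 pos [523.5 209.7 178.4] yaw 119.5 j7 1.59 | row [-1.3, -0.1, 32.3, 0.0, -0.2, -0.4] | dist 32 w 85.3 gf 0.0 F [-1.1 -0.7 -0.6]
```

View pics/w2.png

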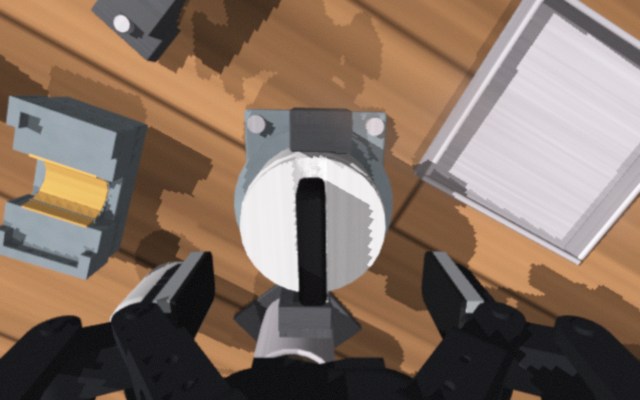

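The bar runs vertically at column 312 from row 178 to 305, so it is aligned with the jaws but a few pixels left of their midline. I'll compute that offset.

```bash
python3 - <<'E'
from h import *
c=cam('wrist');print(c['cx'],c['cy'],c['f'])
g=c['image'].max(2);m=(g<60)
s=env.observe();R=Rn.from_quat(s['tcp_rot']).as_matrix()
for r in (195,230,260):
    x=np.flatnonzero(m[r,290:340])+290;W=onz(c,[[x.min(),r],[x.max(),r]],148);print(x.min(),x.max(),np.round((W-s['position'])@R,1))
E
```

```text
317.87575257730623 192.57981253565424 352.07658774128566
297 324 [[26.3 -8.5 32.5]
 [26.3  3.7 32.5]]
298 325 [[ 9.3 -8.3 32.5]
 [ 9.3  4.2 32.5]]
299 325 [[-6.1 -8.1 32.5]
 [-6.1  4.3 32.5]]
```

```bash
P="python3 -m pendant"; $P '[[0.5,-1,7,0,0,0],[1,-2,14,0,0,0],[1.5,-2.1,22,0,0,0],[1.5,-2.1,30,0,0,0],[1.5,-2.1,32.5,0,0,0]]' 0; $P '[[0,0,0,0,0,0],[0,0,0,0,0,0],[0,0,0,0,0,0],[0,0,0,0,0,0],[0,0,0,0,0,0]]' 255;$P '[[0,0,0,0,0,0],[0,0,0,0,0,0],[0,0,0,0,0,0],[0,0,0,0,0,0],[0,0,0,0,0,0]]'; python3 -c "
from h import *
go(524.6,210.2,200)"
```

```text
time: 5.78
position: [523.6, 207.3, 146.4]
tcp_rot: [-0.255, 0.967, -0.0, -0.001]
wrist_force: [-0.1, 0.5, 0.2]
width: 85.6
gripper_force: 0.0
time: 6.2
position: [524.6, 207.9, 148.2]
tcp_rot: [-0.255, 0.967, 0.0, 0.0]
wrist_force: [0.1, -0.6, 0.9]
width: 25.3
gripper_force: 0.0
time: 6.62
position: [524.8, 207.9, 148.3]
tcp_rot: [-0.255, 0.967, 0.0, 0.0]
wrist_force: [-0.4, -0.2, 5.1]
width: 12.8
gripper_force: 60.2
t 6.62 pos [524.8 207.9 148.3] yaw 119.5 j7 1.59 | row [-1.0, 2.1, -51.7, -0.0, 0.1, 0.0] | dist 52 w 12.8 gf 60.2 F [-0.4 -0.2  5.1]
```

```bash
P="python3 -m pendant"; $P '[[0,0,0,0,0,-5],[0,0,0,0,0,-11],[0,0,0,0,0,-17],[0,0,0,0,0,-23],[0,0,0,0,0,-29]]'; $P '[[0,0,0,0,0,-6],[0,0,0,0,0,-12],[0,0,0,0,0,-18],[0,0,0,0,0,-24],[0,0,0,0,0,-30]]'; $P '[[0,0,0,0,0,-2],[0,0,0,0,0,-4],[0,0,0,0,0,-5],[0,0,0,0,0,-5],[0,0,0,0,0,-5]]';python3 -c "
from h import *
go(524.6,210.2,230)"
```

```text
time: 7.03
position: [525.1, 207.9, 148.3]
tcp_rot: [-0.491, 0.871, -0.0, 0.001]
wrist_force: [0.9, 0.1, 3.2]
width: 13.1
gripper_force: 60.3
time: 7.45
position: [525.1, 208.0, 148.3]
tcp_rot: [-0.7, 0.715, -0.0, 0.001]
wrist_force: [0.6, 0.5, 4.0]
width: 12.3
gripper_force: 60.3
time: 7.87
position: [525.1, 208.0, 148.3]
tcp_rot: [0.728, -0.685, 0.0, -0.001]
wrist_force: [0.2, -0.3, 6.1]
width: 12.9
gripper_force: 60.4
t 7.87 pos [525.1 208.  148.3] yaw -176.5 j7 2.42 | row [-2.3, 0.3, -81.7, -0.1, 0.0, 0.0] | dist 82 w 12.9 gf 60.4 F [ 0.2 -0.3  6.1]
```

```bash
P="python3 -m pendant"; $P '[[0,0,-4,0,0,0],[0,0,-10,0,0,0],[0,0,-18,0,0,0],[0,0,-28,0,0,0],[0,0,-40,0,0,0]]'; $P '[[0,0,-12,0,0,0],[0,0,-24,0,0,0],[0,0,-36,0,0,0],[0,0,-46,0,0,0],[0,0,-50,0,0,0]]'; python3 - <<'E'
from h import *
go(399,363,238)
for n in ('top','side'):
    c=cam(n);cv2.imwrite(f'pics/{n}1.png',c['image'])
    d=vision.silhouettes(n,'tray')[:1]
    for q in d:
        r=cv2.minAreaRect(np.argwhere(q['region'])[:,::-1].astype(np.float32));print(n,q['conf'],[np.round(onz(c,r[0],z)[0]) for z in (0,25)],r)
    p=vision.tip_of(n,'plug')[:2];print([(x['at'],x['conf']) for x in p])
E
```

```text
time: 8.28
position: [523.6, 207.5, 188.3]
tcp_rot: [0.729, -0.685, -0.0, 0.001]
wrist_force: [0.9, 0.9, -1.2]
width: 13.0
gripper_force: 59.5
time: 8.7
position: [525.2, 208.2, 240.1]
tcp_rot: [0.729, -0.685, 0.001, -0.002]
wrist_force: [-0.2, 0.6, -1.1]
width: 13.0
gripper_force: 59.5
t 8.7 pos [525.2 208.2 240.1] yaw -176.5 j7 2.5 | row [-162.3, 116.5, 1.9, -0.2, 0.1, 0.0] | dist 200 w 13.0 gf 59.5 F [-0.2  0.6 -1.1]
top 0.69 [array([711., 305.,   0.]), array([702., 297.,  25.])] ((189.4983673095703, 112.06974029541016), (36.10201644897461, 12.658722877502441), 46.33222579956055)
[([203.0, 157.7], 0.73), ([222.1, 172.6], 0.54)]
side 0.81 [array([405., 374.,   0.]), array([387., 329.,  25.])] ((241.61624145507812, 178.50271606445312), (27.49703025817871, 55.14110565185547), 72.89727020263672)
[([286.9, 135.7], 0.5), ([355.9, 263.6], 0.45)]
```

```bash
P="python3 -m pendant"; $P '[[-12,8,0,0,0,0],[-32,23,0,0,0,0],[-55,40,0,0,0,0],[-80,58,0,0,0,0],[-105,76,0,0,0,0]]'; $P '[[-22,16,15,0,0,0],[-42,29,30,0,0,0],[-54,37,50,0,0,0],[-57,40,75,0,0,0],[-57,40,100,0,0,0]]';$P '[[0,0,25,0,0,0],[0,0,45,0,0,0],[0,0,60,0,0,0],[0,0,60,0,0,0],[0,0,60,0,0,0]]'; python3 - <<'E'
from h import *
go(399,363,53.5)
c=cam('wrist');cv2.imwrite('pics/w3.png',c['image'])
E
```

```text
time: 9.42
position: [441.0, 308.2, 237.1]
tcp_rot: [0.728, -0.685, -0.0, 0.001]
wrist_force: [0.2, 0.7, -1.8]
width: 12.8
gripper_force: 59.5
time: 9.83
position: [396.9, 364.4, 136.8]
tcp_rot: [0.73, -0.683, -0.001, -0.0]
wrist_force: [0.9, -0.5, -1.1]
width: 12.8
gripper_force: 59.6
time: 10.25
position: [398.0, 361.9, 76.8]
tcp_rot: [0.729, -0.685, -0.0, 0.001]
wrist_force: [0.5, 0.8, -0.6]
width: 12.7
gripper_force: 59.4
t 10.25 pos [398.  361.9  76.8] yaw -176.4 j7 1.96 | row [-1.1, -1.1, 23.3, 0.1, -0.1, 0.0] | dist 23 w 12.7 gf 59.4 F [ 0.5  0.8 -0.6]
```

View pics/w3.png

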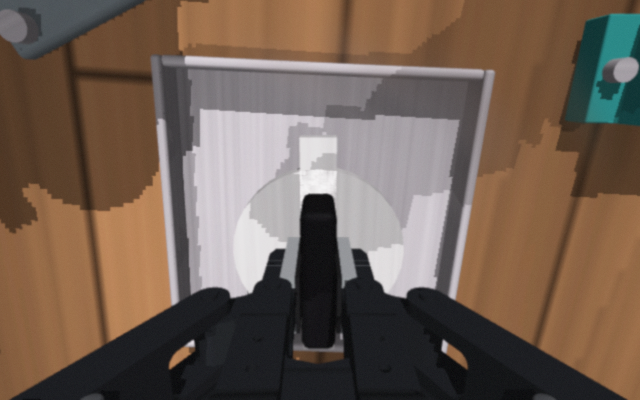

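The plug hangs over the tray, ear at (318,145) inside the wall at row 75–110, well centred. Lowering and releasing.

```bash
P="python3 -m pendant"; $P '[[0,0,6,0,0,0],[0,0,12,0,0,0],[0,0,17,0,0,0],[0,0,21,0,0,0],[0,0,23,0,0,0]]'; $P '[[0,0,0,0,0,0],[0,0,0.5,0,0,0],[0,0,0.5,0,0,0],[0,0,0.5,0,0,0],[0,0,0.5,0,0,0]]'; $P '[[0,0,0,0,0,0],[0,0,0,0,0,0],[0,0,0,0,0,0],[0,0,0,0,0,0],[0,0,0,0,0,0]]' 0; $P '[[0,0,-20,0,0,0],[0,0,-50,0,0,0],[0,0,-90,0,0,0],[0,0,-130,0,0,0],[0,0,-160,0,0,0]]' 0
 $P '[[0,0,-30,0,0,0],[0,0,-60,0,0,0],[0,0,-90,0,0,0],[0,0,-120,0,0,0],[0,0,-130,0,0,0]]'; python3 - <<'E'
from h import *
go(640,250,380); go(640,250,380,66)
for n in ('top','side'):
    c=cam(n)
    for k,z in dict(pot_floor=6,brush_grip=171,bore_rim=110,bore_floor=10,plug=15).items():
        r=vision.tip_of(n,k)
        print(n,k,[(np.round(d['at']).tolist(),round(d['conf'],2),np.round(onz(c,d['at'],z)[0,:2]).tolist()) for d in r if d['conf']>.2][:2])
E
```

```text
time: 10.72
position: [398.5, 362.0, 54.4]
tcp_rot: [0.729, -0.685, 0.0, 0.0]
wrist_force: [0.2, -0.5, -2.1]
width: 13.1
gripper_force: 59.5
time: 11.13
position: [398.7, 362.3, 54.5]
tcp_rot: [0.729, -0.685, -0.0, -0.0]
wrist_force: [0.7, -0.1, -1.0]
width: 13.0
gripper_force: 59.5
time: 11.55
position: [398.7, 362.3, 54.4]
tcp_rot: [0.729, -0.685, 0.0, -0.0]
wrist_force: [0.3, 0.4, -0.2]
width: 72.3
gripper_force: 0.0
time: 11.97
position: [398.8, 362.7, 217.2]
tcp_rot: [0.729, -0.685, -0.0, -0.001]
wrist_force: [0.7, 0.4, 0.8]
width: 85.7
gripper_force: 0.0
time: 12.38
position: [399.7, 363.9, 348.9]
tcp_rot: [0.729, -0.685, 0.0, -0.004]
wrist_force: [0.8, 0.4, 1.0]
width: 85.6
gripper_force: 0.0
t 12.38 pos [399.7 363.9 348.9] yaw -176.5 j7 2.21 | row [128.4, -233.0, -30.3, -0.3, 0.3, 0.0] | dist 268 w 85.6 gf 0.0 F [0.8 0.4 1. ]
t 12.38 pos [399.7 363.9 348.9] yaw -176.5 j7 2.21 | row [128.4, -233.0, -30.3, -0.5, 0.1, -62.5] | dist 268 w 85.6 gf 0.0 F [0.8 0.4 1. ]
top pot_floor [([201.0, 127.0], 0.85, [661.0, 267.0])]
top brush_grip [([184.0, 110.0], 0.85, [658.0, 264.0])]
top bore_rim [([209.0, 161.0], 0.7, [536.0, 214.0])]
top bore_floor [([223.0, 172.0], 0.93, [525.0, 200.0])]
top plug [([164.0, 219.0], 0.69, [391.0, 367.0])]
side pot_floor [([316.0, 169.0], 0.86, [667.0, 264.0])]
side brush_grip [([314.0, 129.0], 0.76, [662.0, 261.0])]
side bore_rim [([289.0, 163.0], 0.57, [507.0, 183.0])]
side bore_floor [([290.0, 184.0], 0.69, [521.0, 210.0]), ([354.0, 264.0], 0.22, [433.0, -287.0])]
side plug [([243.0, 175.0], 0.7, [409.0, 370.0])]
```

```bash
P="python3 -m pendant"; $P '[[15,-33,-6,0,0,7],[30,-66,-12,0,0,14],[45,-99,-18,0,0,21],[60,-132,-24,0,0,28],[75,-165,-30,0,0,35]]'; python3 -c "
from h import *
go(660,264,380,93.5)"
```

```text
time: 13.4
position: [569.4, 296.7, 374.4]
tcp_rot: [-0.486, 0.874, -0.0, -0.0]
wrist_force: [-0.7, 0.3, -0.4]
width: 85.6
gripper_force: 0.0
t 13.4 pos [569.4 296.7 374.4] yaw 148.2 j7 1.92 | row [-19.9, -94.3, -5.6, -0.0, -0.0, 54.7] | dist 97 w 85.6 gf 0.0 F [-0.7  0.3 -0.4]
```

```bash
P="python3 -m pendant"; $P '[[-4,-20,-1,0,0,7],[-8,-40,-2,0,0,14],[-12,-60,-3,0,0,21],[-16,-80,-5,0,0,28],[-20,-94,-6,0,0,35]]'; $P '[[0,0,0,0,0,7],[0,0,0,0,0,14],[0,0,0,0,0,20],[0,0,0,0,0,20],[0,0,0,0,0,20]]';  python3 - <<'E'
from h import *
go(660,264,380,93.5)
c=cam('wrist');cv2.imwrite('pics/w4.png',c['image'])
for k,z in dict(pot_floor=6,brush_grip=171,brush=6,bore_rim=110,bore_floor=10).items():
        r=vision.tip_of('wrist',k)
        print(k,[(np.round(d['at']).tolist(),round(d['conf'],2),np.round(onz(c,d['at'],z)[0,:2]).tolist()) for d in r if d['conf']>.2][:2])
E
```

```text
time: 13.82
position: [660.4, 264.0, 379.9]
tcp_rot: [-0.2, 0.98, -0.001, 0.0]
wrist_force: [-0.2, -0.7, 0.4]
width: 85.7
gripper_force: 0.0
time: 14.23
position: [658.4, 265.8, 379.9]
tcp_rot: [-0.032, 0.999, -0.0, -0.0]
wrist_force: [0.2, -0.5, 0.1]
width: 85.4
gripper_force: 0.0
t 14.23 pos [658.4 265.8 379.9] yaw 93.7 j7 1.16 | row [-1.5, -1.9, -0.1, -0.0, -0.0, 0.2] | dist 2 w 85.4 gf 0.0 F [ 0.2 -0.5  0.1]
pot_floor []
brush_grip [([312.0, 169.0], 0.6, [660.0, 261.0])]
brush [([316.0, 142.0], 0.62, [658.0, 264.0])]
bore_rim [([266.0, 28.0], 0.61, [531.0, 206.0]), ([277.0, 39.0], 0.25, [540.0, 217.0])]
bore_floor []
```

View pics/w4.png

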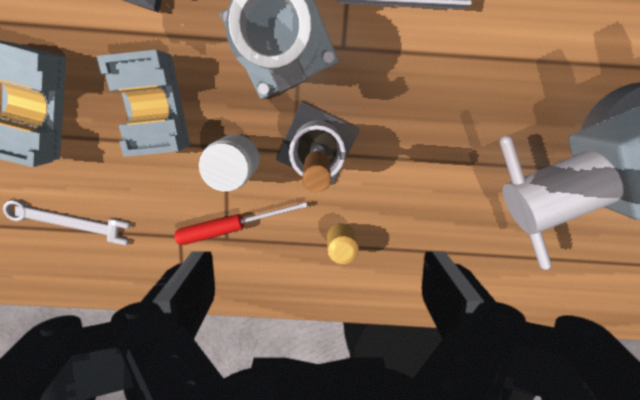

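Pot rim centre is at (317,153), the brush grip's top end at (317,177), and the open bore mouth at (267,24).

```bash
python3 - <<'E'
from h import *
c=cam('wrist')
for u,z in (((317,153),80),((317,177),206),((267,25),110)): print(u,onz(c,u,z).round(1))
# bright rims: ellipse fit to the bore mouth
im=c['image'];g=im.min(2)
for (x0,y0,x1,y1) in ((225,0,315,70),(285,118,350,190)):
    m=(g[y0:y1,x0:x1]>165).astype(np.uint8);n,l,st,ce=cv2.connectedComponentsWithStats(m);i=1+np.argmax(st[1:,4])
    pts=(np.argwhere(l==i)[:,::-1]+[x0,y0]).astype(np.float32);print(st[i]);e=cv2.fitEllipse(cv2.convexHull(pts));print(e)
go(660,264,174,93.5)
E
```

```text
(317, 153) [[660.8 265.4  80. ]]
(317, 177) [[659.5 265.6 206. ]]
(267, 25) [[528.3 206.6 110. ]]
[   3    0   83   67 1873]
((268.890869140625, 22.500404357910156), (82.05068969726562, 88.60183715820312), 169.36558532714844)
[  4   7  56  50 347]
((316.5106201171875, 151.9517822265625), (53.88903045654297, 54.9906120300293), 93.20970153808594)
t 14.58 pos [658.6 265.5 380.4] yaw 93.6 j7 1.16 | row [-1.3, -1.6, 206.4, 0.0, 0.0, 0.1] | dist 206 w 85.3 gf 0.0 F [-0.1 -0.2  0.1]
```

```bash
P="python3 -m pendant"; $P '[[0,0,30,0,0,0],[-1,0,60,0,0,0],[-1,0,90,0,0,0],[-1,0,110,0,0,0],[-1,0,125,0,0,0]]'; $P '[[0,0,20,0,0,0],[0,0,40,0,0,0],[0,0,60,0,0,0],[0,0,75,0,0,0],[0,0,82,0,0,0]]';$P '[[0,0,0,0,0,0],[0,0,0,0,0,0],[0,0,0,0,0,0],[0,0,0,0,0,0],[0,0,0,0,0,0]]' 255;  $P '[[0,0,0,0,0,0],[0,0,0,0,0,0],[0,0,0,0,0,0],[0,0,0,0,0,0],[0,0,0,0,0,0]]';  python3 - <<'E'
from h import *
go(660,265.5,320,93.5)
E
```

```text
time: 15.0
position: [658.3, 265.0, 252.5]
tcp_rot: [-0.031, 1.0, -0.001, -0.002]
wrist_force: [-0.7, -0.3, -0.1]
width: 85.8
gripper_force: 0.0
time: 15.42
position: [658.3, 265.0, 170.7]
tcp_rot: [-0.031, 1.0, -0.001, -0.002]
wrist_force: [-0.5, -0.4, 0.3]
width: 85.1
gripper_force: 0.0
time: 15.83
position: [660.2, 265.9, 174.6]
tcp_rot: [-0.031, 1.0, 0.0, 0.001]
wrist_force: [0.3, 0.5, 4.4]
width: 25.6
gripper_force: 10.9
time: 16.25
position: [660.6, 265.6, 174.8]
tcp_rot: [-0.031, 1.0, 0.0, 0.001]
wrist_force: [0.4, -0.7, 5.5]
width: 24.8
gripper_force: 59.2
t 16.25 pos [660.6 265.6 174.8] yaw 93.5 j7 1.14 | row [0.2, -0.0, -145.2, 0.0, 0.1, 0.0] | dist 145 w 24.8 gf 59.2 F [ 0.4 -0.7  5.5]
```

```bash
P="python3 -m pendant"; $P '[[0,0,-10,0,0,0],[0,0,-25,0,0,0],[0,0,-45,0,0,0],[0,0,-65,0,0,0],[0,0,-85,0,0,0]]'; $P '[[0,0,-20,0,0,0],[0,0,-40,0,0,0],[0,0,-55,0,0,0],[0,0,-60,0,0,0],[0,0,-60,0,0,0]]'; python3 - <<'E'
from h import *
go(526,208.5,320,93.5)
s=env.observe()['position']
for n in ('side','top'):
    c=cam(n);cv2.imwrite(f'pics/{n}2.png',c['image'])
    for k,h in (('brush_foot',-168.8),('brush_grip',-4)):
        r=vision.tip_of(n,k)[:1];print(n,k,[(np.round(d['at'],1),d['conf']) for d in r],'exp',proj(c,s+[0,0,h]).round(1))
E
```

```text
time: 16.67
position: [658.7, 265.7, 258.7]
tcp_rot: [-0.031, 1.0, -0.0, -0.001]
wrist_force: [-0.1, 0.5, -1.2]
width: 24.7
gripper_force: 58.9
time: 17.08
position: [659.9, 266.1, 319.9]
tcp_rot: [-0.031, 1.0, 0.001, 0.001]
wrist_force: [0.2, 0.4, -0.7]
width: 24.8
gripper_force: 58.9
t 17.08 pos [659.9 266.1 319.9] yaw 93.6 j7 1.16 | row [137.2, -49.2, -0.5, 0.1, 0.1, 0.1] | dist 146 w 24.8 gf 58.9 F [ 0.2  0.4 -0.7]
side brush_foot [(array([314.8, 134. ]), 0.55)] exp [[313.3 134. ]]
side brush_grip [(array([312.1,  93.4]), 0.78)] exp [[311.8  90.5]]
top brush_foot [(array([185.4, 112.5]), 0.88)] exp [[185.7 111.3]]
top brush_grip [(array([162.9,  86.3]), 0.82)] exp [[161.7  86.6]]
```

Held straight. Next is moving over the bore.

```bash
P="python3 -m pendant"; $P '[[12,-4,0,0,0,0],[32,-12,0,0,0,0],[57,-21,0,0,0,0],[82,-30,0,0,0,0],[107,-38,0,0,0,0]]'; $P '[[18,-6,0,0,0,0],[28,-10,0,0,0,0],[30,-11,0,0,0,0],[30,-11,0,0,0,0],[30,-11,0,0,0,0]]'; python3 - <<'E'
from h import *
go(526,208.5,320,93.5)
s=env.observe()['position']
c=cam('wrist');cv2.imwrite('pics/w5.png',c['image']);print(proj(c,[[526,208.5,110],s+[0,0,-168.8]]).round())
for n in ('top','side'):
    c=cam(n);print(n,'exp foot',proj(c,s+[0,0,-168.8]).round(1),'exp rim',proj(c,[526,208.5,110]).round(1),[ (np.round(vision.tip_of(n,k)[0]['at'],1)) for k in ('brush_foot','bore_rim') if vision.tip_of(n,k)])
E
```

```text
time: 17.8
position: [553.8, 220.2, 317.4]
tcp_rot: [-0.031, 1.0, -0.0, -0.001]
wrist_force: [0.0, -0.2, -0.7]
width: 24.5
gripper_force: 58.9
time: 18.22
position: [527.2, 208.8, 318.5]
tcp_rot: [-0.031, 1.0, 0.0, 0.001]
wrist_force: [0.3, 0.3, -1.4]
width: 24.7
gripper_force: 58.9
t 18.22 pos [527.2 208.8 318.5] yaw 93.5 j7 1.14 | row [1.2, -0.2, -1.5, 0.0, 0.1, 0.0] | dist 2 w 24.7 gf 58.9 F [ 0.3  0.3 -1.4]
[[317. 166.]
 [317. 177.]]
top exp foot [[206.7 161. ]] exp rim [[210.9 164.6]] [array([205. , 158.4]), array([210.4, 161.9])]
side exp foot [[289.8 148.6]] exp rim [[290.2 159.1]] [array([289.1, 149.2]), array([298.1, 216.9])]
```

View pics/w5.png

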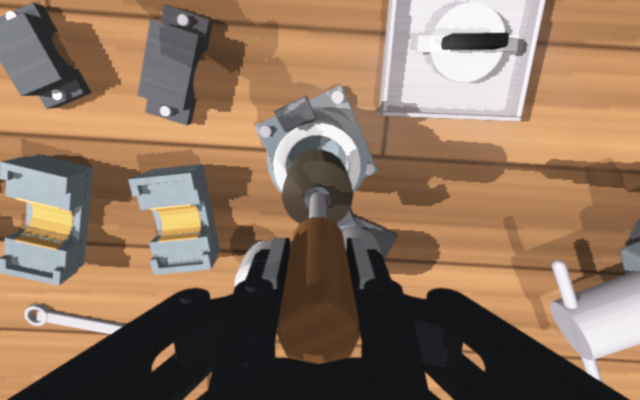

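The brush head (282–353, row 185) sits centred over the bore ring (274–361), and the plug stands grip-up in the tray at (470,42). Pushing down now.

```bash
P="python3 -m pendant"; $P '[[0.5,0,8,0,0,0],[1,0,18,0,0,0],[1,0,28,0,0,0],[1,0,38,0,0,0],[1,0,50,0,0,0]]'; $P '[[0,0,12,0,0,0],[0,0,26,0,0,0],[0,0,40,0,0,0],[0,0,54,0,0,0],[0,0,68,0,0,0]]'; $P '[[0,0,7,0,0,0],[0,0,12,0,0,0],[0,0,16,0,0,0],[0,0,18,0,0,0],[0,0,18,0,0,0]]';  python3 - <<'E'
from h import *
go(526,208.5,178.8,93.5)
E
```

```text
time: 19.18
position: [524.6, 208.1, 267.0]
tcp_rot: [-0.031, 1.0, -0.0, -0.0]
wrist_force: [-0.3, 0.4, -0.6]
width: 24.5
gripper_force: 58.9
time: 19.6
position: [524.4, 208.0, 198.6]
tcp_rot: [-0.031, 1.0, -0.0, -0.001]
wrist_force: [-0.2, 0.2, -2.0]
width: 24.8
gripper_force: 58.9
time: 20.02
position: [524.9, 208.3, 182.2]
tcp_rot: [-0.031, 1.0, 0.0, 0.0]
wrist_force: [0.8, -0.5, -0.7]
width: 24.8
gripper_force: 58.9
t 20.02 pos [524.9 208.3 182.2] yaw 93.5 j7 1.12 | row [-1.1, 0.2, 3.4, 0.0, 0.0, 0.0] | dist 4 w 24.8 gf 58.9 F [ 0.8 -0.5 -0.7]
```

```bash
P="python3 -m pendant"; $P '[[0,0,1,0,0,0],[0,0,2,0,0,0],[0,0,3,0,0,0],[0,0,4,0,0,0],[0,0,4,0,0,0]]'; $P '[[0,0,0.5,0,0,0],[0,0,1,0,0,0],[0,0,1,0,0,0],[0,0,1,0,0,0],[0,0,1,0,0,0]]'
```

```text
time: 20.43
position: [525.1, 208.3, 178.7]
tcp_rot: [-0.031, 1.0, 0.0, 0.0]
wrist_force: [-0.0, -0.8, 1.1]
width: 24.8
gripper_force: 59.5
time: 20.85
position: [525.5, 208.3, 178.7]
tcp_rot: [-0.031, 1.0, 0.0, 0.001]
wrist_force: [-0.8, -1.2, 7.6]
width: 24.7
gripper_force: 59.8
```

```bash
P="python3 -m pendant"; 
$P '[[0,0,-10,0,0,0],[0,0,-30,0,0,0],[0,0,-55,0,0,0],[0,0,-75,0,0,0],[0,0,-84,0,0,0]]'; $P '[[0,0,0,0,0,0],[0,0,12,0,0,0],[0,0,32,0,0,0],[0,0,55,0,0,0],[0,0,72,0,0,0]]'; $P '[[0,0,5,0,0,0],[0,0,9,0,0,0],[0,0,12,0,0,0],[0,0,12,0,0,0],[0,0,12,0,0,0]]';
$P '[[0,0,-10,0,0,0],[0,0,-30,0,0,0],[0,0,-55,0,0,0],[0,0,-75,0,0,0],[0,0,-84,0,0,0]]'; $P '[[0,0,0,0,0,0],[0,0,12,0,0,0],[0,0,32,0,0,0],[0,0,55,0,0,0],[0,0,72,0,0,0]]'; $P '[[0,0,5,0,0,0],[0,0,9,0,0,0],[0,0,12,0,0,0],[0,0,12,0,0,0],[0,0,12,0,0,0]]'
```

```text
time: 21.27
position: [526.1, 208.9, 264.3]
tcp_rot: [-0.031, 1.0, 0.001, 0.002]
wrist_force: [-0.1, -0.0, -1.6]
width: 24.5
gripper_force: 59.1
time: 21.68
position: [523.3, 207.6, 186.7]
tcp_rot: [-0.031, 1.0, -0.001, -0.002]
wrist_force: [-0.1, -0.6, -0.6]
width: 24.6
gripper_force: 59.1
time: 22.1
position: [524.2, 207.7, 178.8]
tcp_rot: [-0.031, 1.0, -0.001, -0.001]
wrist_force: [-3.6, -1.6, 8.0]
width: 24.7
gripper_force: 60.2
time: 22.52
position: [526.7, 209.1, 265.0]
tcp_rot: [-0.031, 1.0, 0.001, 0.003]
wrist_force: [0.5, 0.2, -0.6]
width: 25.1
gripper_force: 59.1
time: 22.93
position: [523.6, 207.7, 187.0]
tcp_rot: [-0.031, 1.0, -0.001, -0.001]
wrist_force: [0.2, 0.3, -1.9]
width: 25.0
gripper_force: 59.1
time: 23.35
position: [524.5, 207.8, 178.8]
tcp_rot: [-0.031, 1.0, -0.0, -0.001]
wrist_force: [-2.4, -2.0, 7.1]
width: 25.1
gripper_force: 60.2
```

```bash
P="python3 -m pendant"; $P '[[0,0,-10,0,0,0],[0,0,-30,0,0,0],[0,0,-50,0,0,0],[0,0,-70,0,0,0],[0,0,-90,0,0,0]]'; $P '[[0,0,-20,0,0,0],[0,0,-40,0,0,0],[0,0,-52,0,0,0],[0,0,-54,0,0,0],[0,0,-54,0,0,0]]'; $P '[[-12,4,0,0,0,0],[-32,12,0,0,0,0],[-57,21,0,0,0,0],[-82,30,0,0,0,0],[-107,38,0,0,0,0]]'; $P '[[-18,6,0,0,0,0],[-27,10,0,0,0,0],[-30,11,0,0,0,0],[-30,11,0,0,0,0],[-30,11,0,0,0,0]]';  python3 - <<'E'
from h import *
go(660.5,265.5,320,93.5)
s=env.observe()['position']
c=cam('wrist');cv2.imwrite('pics/w6.png',c['image'])
E
```

```text
time: 23.77
position: [525.3, 208.4, 269.3]
tcp_rot: [-0.031, 1.0, 0.0, 0.001]
wrist_force: [0.5, 0.7, -1.2]
width: 24.3
gripper_force: 59.1
time: 24.18
position: [525.5, 208.5, 322.9]
tcp_rot: [-0.031, 1.0, 0.001, 0.002]
wrist_force: [0.2, 0.1, -1.4]
width: 24.6
gripper_force: 59.1
time: 24.6
position: [629.5, 253.1, 319.8]
tcp_rot: [-0.031, 1.0, -0.0, -0.001]
wrist_force: [-0.1, -0.2, -1.7]
width: 24.6
gripper_force: 59.1
time: 25.02
position: [657.2, 265.1, 320.6]
tcp_rot: [-0.031, 1.0, -0.0, -0.001]
wrist_force: [-0.4, -0.9, -0.6]
width: 24.5
gripper_force: 59.1
t 25.02 pos [657.2 265.1 320.6] yaw 93.6 j7 1.15 | row [-3.3, 0.2, 0.6, -0.1, -0.1, 0.1] | dist 3 w 24.5 gf 59.1 F [-0.4 -0.9 -0.6]
```

View pics/w6.png

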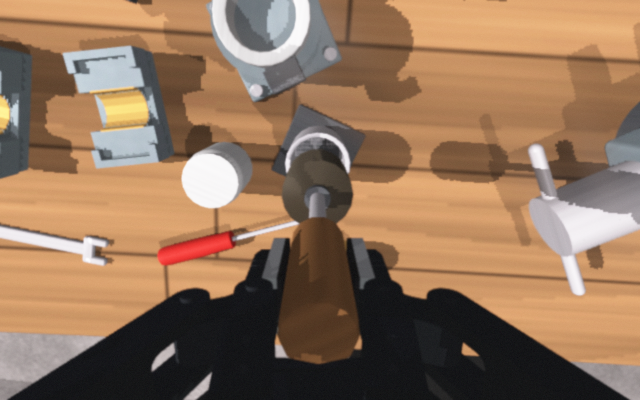

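Head (282–353) lines up laterally with the pot rim (285–348). Lowering it with a 3 mm outward correction.

```bash
P="python3 -m pendant"; $P '[[-1,0,0,0,0,0],[-2,0,10,0,0,0],[-2,0,25,0,0,0],[-2,0,40,0,0,0],[-2,0,52,0,0,0]]'; python3 -c "
from h import *
go(660.5,265.5,175,93.5)"
```

```text
time: 25.48
position: [659.7, 265.2, 267.9]
tcp_rot: [-0.031, 1.0, -0.0, -0.001]
wrist_force: [-0.1, -0.0, -1.1]
width: 24.8
gripper_force: 59.1
t 25.48 pos [659.7 265.2 267.9] yaw 93.5 j7 1.15 | row [-1.0, 0.3, 92.9, -0.0, -0.1, 0.0] | dist 93 w 24.8 gf 59.1 F [-0.1 -0.  -1.1]
```

```bash
P="python3 -m pendant"; $P '[[0,0,10,0,0,0],[0,0,22,0,0,0],[0,0,36,0,0,0],[0,0,50,0,0,0],[0,0,62,0,0,0]]';$P '[[0,0,10,0,0,0],[0,0,18,0,0,0],[0,0,24,0,0,0],[0,0,28,0,0,0],[0,0,30,0,0,0]]'; $P '[[0,0,0.5,0,0,0],[0,0,1,0,0,0],[0,0,1.5,0,0,0],[0,0,1.5,0,0,0],[0,0,1.5,0,0,0]]'; python3 -c "
from h import *
go(660.5,265.5,175,93.5)"
```

```text
time: 25.9
position: [660.3, 265.6, 205.9]
tcp_rot: [-0.031, 1.0, -0.0, -0.0]
wrist_force: [0.1, 0.3, -1.6]
width: 24.7
gripper_force: 59.1
time: 26.32
position: [660.5, 265.7, 176.8]
tcp_rot: [-0.031, 1.0, -0.0, -0.0]
wrist_force: [0.2, 0.0, -0.6]
width: 24.7
gripper_force: 59.1
time: 26.73
position: [660.7, 265.8, 176.2]
tcp_rot: [-0.031, 1.0, 0.0, 0.0]
wrist_force: [-1.0, -0.2, -1.2]
width: 25.2
gripper_force: 59.1
t 26.73 pos [660.7 265.8 176.2] yaw 93.5 j7 1.14 | row [0.2, -0.3, 1.2, 0.0, 0.0, 0.0] | dist 1 w 25.2 gf 59.1 F [-1.  -0.2 -1.2]
```

```bash
P="python3 -m pendant"; $P '[[0,0,0.5,0,0,0],[0,0,1,0,0,0],[0,0,1.4,0,0,0],[0,0,1.4,0,0,0],[0,0,1.4,0,0,0]]';$P '[[0,0,0,0,0,0],[0,0,0,0,0,0],[0,0,0,0,0,0],[0,0,0,0,0,0],[0,0,0,0,0,0]]' 0; $P '[[0,0,0,0,0,0],[0,0,-10,0,0,0],[0,0,-40,0,0,0],[0,0,-80,0,0,0],[0,0,-120,0,0,0]]'; $P '[[0,0,-40,0,0,0],[0,0,-75,0,0,0],[20,-30,-100,0,0,0],[45,-60,-115,0,0,0],[70,-90,-120,0,0,0]]'; python3 -c "
from h import *
go(500,-20,420,93.5)
for n in ('top','side'):
    c=cam(n)
    for k,z in dict(brush_grip=171,cap_large=0,cap_medium=0,cap_small=0).items():
        r=vision.tip_of(n,k)
        print(n,k,[(np.round(d['at']).tolist(),round(d['conf'],2),np.round(onz(c,d['at'],z)[0,:2]).tolist()) for d in r if d['conf']>.2][:2])
"
```

```text
time: 27.15
position: [660.7, 265.7, 174.8]
tcp_rot: [-0.031, 1.0, 0.0, 0.0]
wrist_force: [-0.5, 0.3, 0.4]
width: 25.1
gripper_force: 59.5
time: 27.57
position: [660.5, 265.8, 174.3]
tcp_rot: [-0.031, 1.0, 0.0, -0.0]
wrist_force: [-0.2, -0.0, -0.1]
width: 83.1
gripper_force: 0.0
time: 27.98
position: [659.8, 265.4, 295.3]
tcp_rot: [-0.031, 1.0, -0.0, -0.001]
wrist_force: [1.0, 0.6, 0.3]
width: 85.3
gripper_force: 0.0
time: 28.4
position: [597.1, 171.9, 418.7]
tcp_rot: [-0.032, 0.999, 0.001, 0.004]
wrist_force: [0.9, -0.9, 0.2]
width: 85.5
gripper_force: 0.0
t 28.4 pos [597.1 171.9 418.7] yaw 93.6 j7 1.26 | row [109.1, -185.4, -2.5, 0.1, 0.4, 0.1] | dist 215 w 85.5 gf 0.0 F [ 0.9 -0.9  0.2]
top brush_grip [([182.0, 110.0], 0.98, [656.0, 268.0])]
top cap_large [([280.0, 197.0], 0.79, [449.0, 36.0])]
top cap_medium [([480.0, 228.0], 0.78, [347.0, -537.0]), ([331.0, 199.0], 0.63, [440.0, -109.0])]
top cap_small [([385.0, 196.0], 0.88, [445.0, -265.0])]
side brush_grip [([310.0, 125.0], 0.47, [671.0, 302.0])]
side cap_large [([298.0, 213.0], 0.71, [452.0, 40.0]), ([337.0, 180.0], 0.21, [688.0, 156.0])]
side cap_medium [([321.0, 234.0], 0.72, [447.0, -103.0]), ([384.0, 340.0], 0.62, [330.0, -545.0])]
side cap_small [([359.0, 264.0], 0.59, [452.0, -286.0])]
```

```bash
P="python3 -m pendant"; $P '[[15,-35,0,0,0,0],[30,-70,0,0,0,0],[45,-105,0,0,0,0],[60,-140,0,0,0,0],[75,-175,0,0,0,0]]';$P '[[15,-33,0,0,0,0],[30,-65,0,0,0,0],[45,-90,0,0,0,0],[50,-100,0,0,0,0],[50,-100,0,0,0,0]]';$P '[[0,0,0,0,0,0],[0,0,0,0,0,0],[0,0,0,0,0,0],[0,0,0,0,0,0],[0,0,0,0,0,0]]'; python3 - <<'E'
from h import *
go(490,-110,420,93.5)
c=cam('wrist');cv2.imwrite('pics/w7.png',c['image'])
for k,z in dict(cap_large=0,cap_medium=0,cap_small=0,seat_large=45,seat_medium=45,seat_small=45).items():
        r=vision.tip_of('wrist',k)
        print(k,[(np.round(d['at']).tolist(),round(d['conf'],2),np.round(onz(c,d['at'],z)[0,:2]).tolist()) for d in r if d['conf']>.2][:2])
E
```

```text
time: 29.32
position: [531.9, -8.6, 414.1]
tcp_rot: [-0.032, 0.999, -0.0, -0.0]
wrist_force: [-0.2, -0.8, -0.1]
width: 85.3
gripper_force: 0.0
time: 29.73
position: [487.6, -113.5, 414.4]
tcp_rot: [-0.028, 1.0, -0.0, -0.0]
wrist_force: [1.6, 1.1, 1.0]
width: 85.2
gripper_force: 0.0
time: 30.15
position: [489.0, -109.3, 414.3]
tcp_rot: [-0.032, 0.999, 0.0, -0.0]
wrist_force: [0.0, -0.4, 1.4]
width: 85.5
gripper_force: 0.0
t 30.15 pos [ 489.  -109.3  414.3] yaw 93.7 j7 1.78 | row [-0.9, -0.7, -5.7, 0.0, -0.0, 0.2] | dist 6 w 85.5 gf 0.0 F [ 0.  -0.4  1.4]
cap_large [([420.0, 113.0], 0.88, [442.0, 40.0])]
cap_medium [([5.0, 3.0], 0.88, [335.0, -542.0]), ([322.0, 108.0], 0.69, [444.0, -105.0])]
cap_small [([206.0, 101.0], 0.57, [445.0, -277.0])]
seat_large [([304.0, 240.0], 0.93, [637.0, -120.0])]
seat_medium [([412.0, 234.0], 0.79, [616.0, 40.0])]
seat_small []
```

View pics/w7.png

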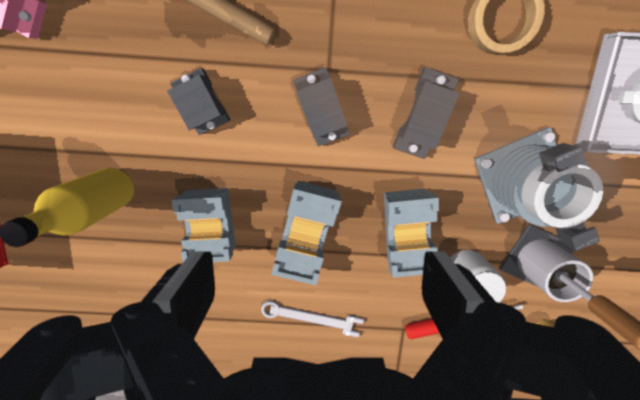

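The dark caps are large (428,112), medium (321,106) and small (199,101); pedestals are medium (411,233), large (307,233) and small (205,225). Now a model fit for all six.

```bash
cat >> h.py <<'E'
from scipy.optimize import minimize
DIM=dict(small=(80,58,101),medium=(100,68,121),large=(120,80,141))
def pts3(kind,size,z0=0):
    L,M,Pd=DIM[size]
    if kind=='cap': P=[(sx*L/2,sy*25,z) for sx in(-1,1) for sy in(-1,1) for z in(0,16)]+[(sx*M/2,sy*25,40) for sx in(-1,1) for sy in(-1,1)]
    else: P=[(sx*Pd/2,sy*35.5,z) for sx in(-1,1) for sy in(-1,1) for z in(0,53)]
    return np.array(P,float)+[0,0,z0]
def fit(c,region,kind,size,xy,yaw0=None,z0=0,S=4):
    h=cv2.convexHull(np.argwhere(region)[:,::-1].astype(np.float32)).astype(float)[:,0]
    o=h.mean(0)-60
    def ras(p):
        m=np.zeros((120*S,120*S),np.uint8);cv2.fillConvexPoly(m,np.round((p-o+.5)*S*16).astype(np.int32),1,shift=4);return m
    T=ras(h);P=pts3(kind,size,z0)
    def f(q):
        r=Rn.from_euler('z',q[2]*2,degrees=True).as_matrix()
        m=ras(cv2.convexHull(proj(c,P@r.T+[q[0],q[1],0]).astype(np.float32))[:,0].astype(float))
        return 1-(m&T).sum()/max(1,(m|T).sum())
    best=None
    for y in (range(0,180,30) if yaw0 is None else [yaw0-6,yaw0+6]):
        r=minimize(f,[xy[0],xy[1],y/2],method='Nelder-Mead',options=dict(initial_simplex=np.array([xy[0],xy[1],y/2])+np.array([[0,0,0],[8,0,0],[0,8,0],[0,0,5]]),xatol=.1,fatol=1e-5,maxiter=200))
        if best is None or r.fun<best.fun: best=r
    return best.x[0],best.x[1],(best.x[2]*2)%180,1-best.fun
E
cat > meas.py <<'E'
from h import *
import sys
def meas(c,n,items):
    for kind,size,xy in items:
        lab=('cap_' if kind=='cap' else 'pedestal_')+size
        rs=[d for d in vision.silhouettes(n,lab) if d['conf']>.15]
        if not rs: print(lab,'none');continue
        t=proj(c,[*xy,20])[0]; d=min(rs,key=lambda d:np.hypot(*(np.array(d['at'])-t)))
        print(lab,round(d['conf'],2),np.round(d['at']),np.round(fit(c,d['region'],kind,size,xy),2),flush=True)
A=[('cap','large',(442,38)),('cap','medium',(444,-106)),('cap','small',(448,-274)),('ped','large',(636,-116)),('ped','medium',(617,38)),('ped','small',(630,-272))]
E
python3 - <<'E'
from meas import *
for n in ('wrist','top','side'):
    c=cam(n);print(n);meas(c,n,A)
E
```

```text
wrist
cap_large 0.98 [429. 117.] [443.16  44.07 165.     0.97]
cap_medium 0.72 [322. 106.] [ 442.23 -106.98   24.27    0.98]
cap_small 0.55 [203. 101.] [ 446.45 -281.02   27.76    0.98]
pedestal_large 0.7 [308. 230.] [ 631.13 -119.41  168.97    0.98]
pedestal_medium 0.6 [410. 228.] [620.56  43.32  10.32   0.9 ]
pedestal_small 0.57 [209. 222.] [ 628.69 -272.76    5.06    0.91]
top
cap_large 0.94 [277. 201.] [444.46  44.86 165.47   0.94]
cap_medium 0.63 [482. 229.] [ 444. -106.    0.    0.]
cap_small 0.73 [390. 196.] [ 447.5  -281.99   23.88    0.87]
pedestal_large none
pedestal_medium 0.73 [274. 140.] [621.1   43.7    9.1    0.94]
pedestal_small 0.65 [392. 134.] [ 6.2899e+02 -2.9271e+02  1.5280e+02  5.8000e-01]
side
cap_large 0.7 [294. 209.] [440.42  40.71 167.06   0.93]
cap_medium 0.78 [320. 232.] [ 440.67 -108.12   28.12    0.95]
cap_small 0.72 [354. 258.] [ 444.35 -280.47   35.3     0.94]
pedestal_large 0.59 [372. 212.] [ 627.15 -119.55  168.49    0.95]
pedestal_medium 0.89 [338. 189.] [617.83  42.27  13.1    0.94]
pedestal_small 0.66 [403. 238.] [ 625.34 -271.81    9.3     0.95]
```

```bash
P="python3 -m pendant"; $P '[[-20,12,22,0,0,0],[-45,27,48,0,0,0],[-70,42,75,0,0,0],[-95,55,100,0,0,0],[-105,62,114,0,0,0]]';$P '[[0,0,0,0,0,0],[0,0,0,0,0,0],[0,0,0,0,0,0],[0,0,0,0,0,0],[0,0,0,0,0,0]]'; python3 - <<'E'
from meas import *
go(590,-200,300,93.6)
c=cam('wrist');cv2.imwrite('pics/w8.png',c['image']);meas(c,'wrist',A[3:5])
E
$P '[[5,-20,0,0,0,0],[10,-50,0,0,0,0],[10,-85,0,0,0,0],[10,-120,0,0,0,0],[10,-160,0,0,0,0]]';$P '[[0,0,0,0,0,0],[0,0,0,0,0,0],[0,0,0,0,0,0],[0,0,0,0,0,0],[0,0,0,0,0,0]]'; python3 - <<'E'
from meas import *
go(590,-200,300,93.6)
c=cam('wrist');cv2.imwrite('pics/w9.png',c['image']);meas(c,'wrist',A[3:])
E
```

```text
time: 31.97
position: [591.4, -39.3, 297.5]
tcp_rot: [-0.032, 0.999, 0.001, -0.001]
wrist_force: [-0.6, 0.7, 0.3]
width: 85.5
gripper_force: 0.0
time: 32.38
position: [589.3, -43.5, 301.9]
tcp_rot: [-0.03, 1.0, -0.0, 0.001]
wrist_force: [0.2, 0.4, 0.1]
width: 85.4
gripper_force: 0.0
t 32.38 pos [589.3 -43.5 301.9] yaw 93.4 j7 1.65 | row [8.7, -156.3, 2.0, -0.0, 0.1, -0.2] | dist 157 w 85.4 gf 0.0 F [0.2 0.4 0.1]
pedestal_large 0.75 [247. 186.] [ 631.36 -118.88  168.72    0.99]
pedestal_medium 0.6 [391. 188.] [620.12  43.75   8.51   0.98]
time: 32.95
position: [589.3, -202.8, 301.0]
tcp_rot: [-0.032, 0.999, 0.0, 0.0]
wrist_force: [0.8, 0.7, 0.7]
width: 85.2
gripper_force: 0.0
time: 33.37
position: [589.6, -200.6, 300.5]
tcp_rot: [-0.032, 0.999, 0.0, 0.0]
wrist_force: [-0.4, 0.2, -0.3]
width: 85.4
gripper_force: 0.0
t 33.37 pos [ 589.6 -200.6  300.5] yaw 93.7 j7 1.93 | row [-0.5, 0.6, 0.5, 0.1, 0.0, 0.1] | dist 1 w 85.4 gf 0.0 F [-0.4  0.2 -0.3]
pedestal_large 0.63 [385. 190.] [ 631.22 -118.49  168.37    0.98]
pedestal_medium 0.61 [524. 196.] [620.71  43.02   9.55   0.96]
pedestal_small 0.82 [252. 184.] [ 628.38 -272.32    6.14    0.96]
```

```bash
P="python3 -m pendant"; $P '[[25,-9,4,0,0,0],[60,-22,8,0,0,0],[95,-36,12,0,0,0],[130,-50,16,0,0,0],[160,-60,20,0,0,0]]';$P '[[8,-3,0,0,0,0],[8,-3,0,0,0,0],[8,-3,0,0,0,0],[8,-3,0,0,0,0],[8,-3,0,0,0,0]]'; python3 - <<'E'
from meas import *
go(446,-281,150,118)
c=cam('wrist');cv2.imwrite('pics/w10.png',cv2.resize(c['image'],(800,500))[:330]);meas(c,'wrist',A[1:3])
E
```

```text
time: 33.98
position: [430.9, -273.3, 280.3]
tcp_rot: [-0.031, 1.0, -0.0, -0.0]
wrist_force: [-0.9, 0.3, 0.4]
width: 85.2
gripper_force: 0.0
time: 34.4
position: [427.8, -274.9, 280.7]
tcp_rot: [-0.032, 0.999, -0.0, 0.001]
wrist_force: [0.2, -0.4, 0.0]
width: 85.1
gripper_force: 0.0
t 34.4 pos [ 427.8 -274.9  280.7] yaw 93.7 j7 2.17 | row [-17.5, -7.2, 130.7, -0.0, 0.1, -24.3] | dist 132 w 85.1 gf 0.0 F [ 0.2 -0.4  0. ]
cap_medium 0.91 [466. 175.] [ 442.96 -105.51   25.34    0.97]
cap_small 0.6 [308. 172.] [ 445.87 -281.12   27.84    0.98]
```

View pics/w10.png

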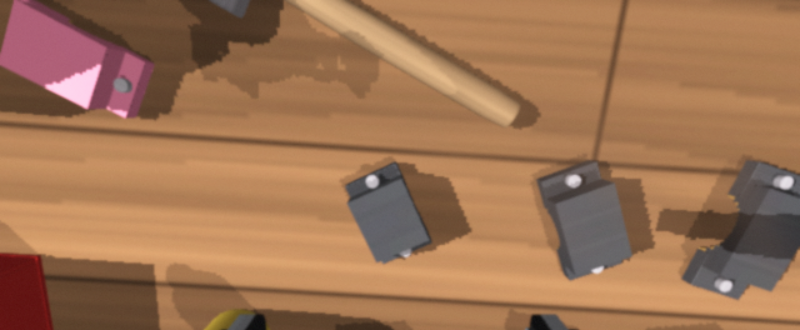

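Small cap confirmed: dark, about 80 long, at crop (388,213). The medium cap is at (585,220) and the pink look-alike at (75,60), which I won't touch. Grasping the small cap.

```bash
P="python3 -m pendant"; $P '[[-4,-2,20,0,0,-6],[-9,-4,45,0,0,-12],[-13,-6,75,0,0,-18],[-17.5,-7.2,105,0,0,-24],[-17.5,-7.2,130,0,0,-24]]';$P '[[0,0,20,0,0,0],[0,0,45,0,0,0],[0,0,60,0,0,0],[0,0,60,0,0,0],[0,0,60,0,0,0]]';  python3 - <<'E'
from meas import *
go(445.9,-281.1,30,117.8)
E
```

```text
time: 34.97
position: [445.1, -281.8, 148.8]
tcp_rot: [-0.24, 0.971, -0.0, 0.001]
wrist_force: [-0.9, 0.7, -0.5]
width: 85.4
gripper_force: 0.0
time: 35.38
position: [443.6, -281.6, 89.8]
tcp_rot: [-0.238, 0.971, 0.001, -0.001]
wrist_force: [-0.2, 0.1, 0.8]
width: 85.6
gripper_force: 0.0
t 35.38 pos [ 443.6 -281.6   89.8] yaw 117.6 j7 2.53 | row [-2.2, -0.7, 59.8, 0.1, -0.0, -0.2] | dist 60 w 85.6 gf 0.0 F [-0.2  0.1  0.8]
```

```bash
P="python3 -m pendant"; $P '[[-1,0,15,0,0,0],[-1,0,30,0,0,0],[-1,0,45,0,0,0],[-1,0,55,0,0,0],[-1,0,60,0,0,0]]';$P '[[0,0,0,0,0,0],[0,0,0,0,0,0],[0,0,0,0,0,0],[0,0,0,0,0,0],[0,0,0,0,0,0]]' 255; $P '[[0,0,0,0,0,0],[0,0,0,0,0,0],[0,0,0,0,0,0],[0,0,0,0,0,0],[0,0,0,0,0,0]]'; python3 - <<'E'
from meas import *
go(445.9,-281.1,150,117.8)
E
```

```text
time: 35.8
position: [445.0, -281.6, 30.4]
tcp_rot: [-0.238, 0.971, -0.0, 0.0]
wrist_force: [-0.2, -0.1, 0.2]
width: 85.4
gripper_force: 0.0
time: 36.22
position: [444.9, -281.9, 31.5]
tcp_rot: [-0.238, 0.971, -0.001, 0.001]
wrist_force: [-0.5, 0.3, 6.6]
width: 49.2
gripper_force: 63.4
time: 36.63
position: [445.0, -281.9, 31.6]
tcp_rot: [-0.238, 0.971, -0.001, 0.001]
wrist_force: [-0.7, -0.3, 6.3]
width: 48.9
gripper_force: 63.4
t 36.63 pos [ 445.  -281.9   31.6] yaw 117.5 j7 2.53 | row [-1.3, 0.1, -118.4, -0.1, 0.1, -0.3] | dist 118 w 48.9 gf 63.4 F [-0.7 -0.3  6.3]
```

```bash
P="python3 -m pendant"; $P '[[0,0,-8,0,0,0],[0,0,-25,0,0,0],[0,0,-50,0,0,0],[0,0,-80,0,0,0],[0,0,-110,0,0,0]]'; python3 -c "
from h import *
go(627.2,-272.5,142,96.8)"
```

```text
time: 37.05
position: [443.3, -280.9, 141.3]
tcp_rot: [-0.238, 0.971, 0.001, -0.001]
wrist_force: [1.0, -0.9, -3.2]
width: 49.3
gripper_force: 62.6
t 37.05 pos [ 443.3 -280.9  141.3] yaw 117.5 j7 2.53 | row [-167.0, -77.6, -1.0, 0.1, -0.1, 20.7] | dist 184 w 49.3 gf 62.6 F [ 1.  -0.9 -3.2]
```

```bash
P="python3 -m pendant"; $P '[[-15,-7,0,0,0,2],[-45,-21,0,0,0,6],[-80,-37,0,0,0,11],[-115,-53,0,0,0,16],[-145,-68,0,0,0,20.5]]';$P '[[-12,-14,0,0,0,0],[-17,-18,0,0,0,0],[-17,-18,0,0,0,0],[-17,-18,0,0,0,0],[-17,-18,0,0,0,0]]'; python3 - <<'E'
from meas import *
go(627.2,-272.5,80,96.8)
c=cam('wrist');cv2.imwrite('pics/w11.png',c['image']);meas(c,'wrist',A[5:])
E
```

```text
time: 37.47
position: [606.4, -273.5, 140.9]
tcp_rot: [-0.06, 0.998, 0.0, 0.001]
wrist_force: [0.4, -0.3, -3.3]
width: 49.1
gripper_force: 62.9
time: 37.88
position: [620.8, -290.2, 139.9]
tcp_rot: [-0.061, 0.998, 0.001, -0.002]
wrist_force: [-0.7, -0.5, -3.0]
width: 48.9
gripper_force: 62.8
t 37.88 pos [ 620.8 -290.2  139.9] yaw 97.0 j7 2.17 | row [-8.7, 16.7, 59.9, 0.1, -0.2, 0.2] | dist 63 w 48.9 gf 62.8 F [-0.7 -0.5 -3. ]
pedestal_small 0.58 [355. 151.] [ 628.81 -272.41    6.75    0.8 ]
```

View pics/w11.png

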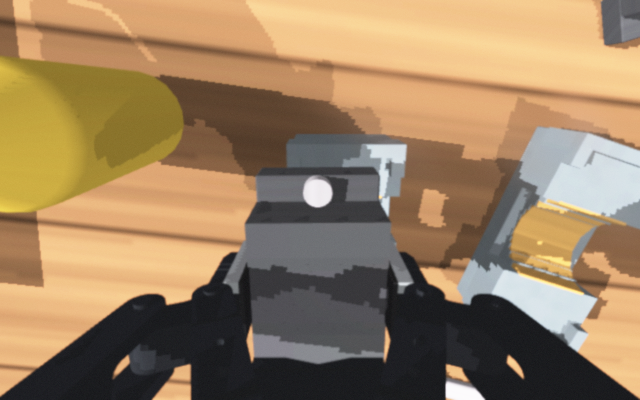

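```bash
P="python3 -m pendant"; $P '[[-4,7,0,0,0,0],[-7,13,0,0,0,0],[-7.5,16.5,0,0,0,0],[-7.5,16.5,0,0,0,0],[-7.5,16.5,0,0,0,0]]'; python3 - <<'E'
from meas import *
go(627.2,-272.5,80,96.8)
c=cam('wrist');cv2.imwrite('pics/w12.png',c['image'])
T=np.array(c['tool_from_camera']);M=np.linalg.inv(T)
for off in (-3,-1.2,0,2):
    q=[[40+off,y,15.6] for y in(-25,25)]+[[29+off,y,-8.4] for y in (-25,25)]
    print(off,cv2.projectPoints(np.array(q),cv2.Rodrigues(M[:3,:3])[0],M[:3,3],K(c),D(c))[0][:,0].round(1).tolist())
g=cv2.cvtColor(c['image'],cv2.COLOR_BGR2GRAY);e=np.diff(cv2.GaussianBlur(g,(3,3),0)[150:235,270:300].astype(float).mean(1));print([(150+i,round(v)) for i,v in enumerate(e) if abs(v)>6])
E
```

```text
time: 38.4
position: [629.1, -272.1, 140.4]
tcp_rot: [-0.062, 0.998, 0.0, 0.0]
wrist_force: [0.3, 0.3, -2.7]
width: 49.0
gripper_force: 62.8
t 38.4 pos [ 629.1 -272.1  140.4] yaw 97.1 j7 2.14 | row [1.9, -0.1, 60.4, 0.0, 0.0, 0.3] | dist 60 w 49.0 gf 62.8 F [ 0.3  0.3 -2.7]
-3 [[253.0, 179.8], [378.3, 179.7], [242.2, 228.2], [388.3, 228.2]]
-1.2 [[252.7, 175.4], [378.5, 175.3], [241.9, 223.3], [388.6, 223.3]]
0 [[252.6, 172.4], [378.6, 172.4], [241.7, 220.0], [388.8, 220.0]]
2 [[252.3, 167.5], [378.9, 167.4], [241.3, 214.5], [389.1, 214.4]]
[(156, 15), (157, 25), (158, 25), (159, 15), (165, -17), (166, -39), (167, -42), (168, -23), (173, 8), (174, 15), (175, 15), (176, 8), (200, -14), (201, -17), (202, -11), (221, 11), (222, 17), (223, 14), (224, 6)]
```

View pics/w12.png

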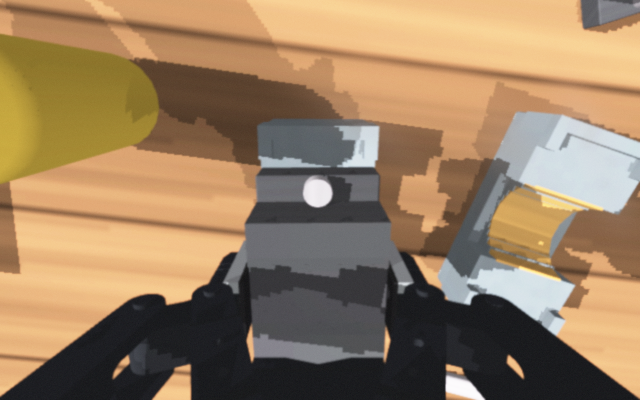

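The held cap (end edge at row 174, columns 257–378) is square and centred over the small pedestal (258–378). Descending in two stages.

```bash
P="python3 -m pendant"; $P '[[1,0,12,0,0,0],[1,0,24,0,0,0],[1,0,35,0,0,0],[1,0,44,0,0,0],[1,0,47,0,0,0]]';$P '[[0,0,0,0,0,0],[0,0,0,0,0,0],[0,0,0,0,0,0],[0,0,0,0,0,0],[0,0,0,0,0,0]]'; python3 -c "
from h import *
go(627.7,-272.4,76.6,96.8)"
```

```text
time: 38.87
position: [626.2, -272.8, 90.5]
tcp_rot: [-0.061, 0.998, 0.001, -0.002]
wrist_force: [0.1, -0.1, -3.3]
width: 49.1
gripper_force: 62.9
time: 39.28
position: [628.3, -273.5, 94.1]
tcp_rot: [-0.061, 0.998, -0.0, 0.001]
wrist_force: [0.2, -0.3, -2.7]
width: 49.2
gripper_force: 62.9
t 39.28 pos [ 628.3 -273.5   94.1] yaw 97.0 j7 2.15 | row [0.5, 1.2, 17.5, -0.0, 0.1, 0.2] | dist 18 w 49.2 gf 62.9 F [ 0.2 -0.3 -2.7]
```

```bash
P="python3 -m pendant"; $P '[[0.5,1,3,0,0,0],[0.5,1,7,0,0,0],[0.5,1,11,0,0,0],[0.5,1,14,0,0,0],[0.5,1,15,0,0,0]]';$P '[[0,0,1,0,0,0],[0,0,2,0,0,0],[0,0,3,0,0,0],[0,0,3,0,0,0],[0,0,3,0,0,0]]'; python3 -c "
from h import *
go(627.7,-272.4,76.6,96.8)"
```

```text
time: 39.7
position: [626.7, -272.2, 77.5]
tcp_rot: [-0.061, 0.998, 0.0, -0.001]
wrist_force: [0.3, 0.2, -3.2]
width: 48.9
gripper_force: 62.9
time: 40.12
position: [627.0, -272.4, 76.7]
tcp_rot: [-0.061, 0.998, 0.0, -0.0]
wrist_force: [-2.9, 1.9, 5.7]
width: 48.7
gripper_force: 63.6
t 40.12 pos [ 627.  -272.4   76.7] yaw 97.0 j7 2.15 | row [-0.7, -0.1, 0.1, 0.0, -0.0, 0.2] | dist 1 w 48.7 gf 63.6 F [-2.9  1.9  5.7]
```

Contact at seat height (76.7). Releasing, then backing off to look.

```bash
P="python3 -m pendant"; $P '[[0,0,0,0,0,0],[0,0,0,0,0,0],[0,0,0,0,0,0],[0,0,0,0,0,0],[0,0,0,0,0,0]]' 0; $P '[[0,0,-15,0,0,0],[0,0,-40,0,0,0],[0,0,-80,0,0,0],[0,0,-120,0,0,0],[0,0,-160,0,0,0]]'; $P '[[20,10,0,0,0,0],[40,25,0,0,0,0],[55,50,0,0,0,0],[60,75,0,0,0,0],[60,90,0,0,0,0]]';$P '[[0,0,0,0,0,0],[0,0,0,0,0,0],[0,0,0,0,0,0],[0,0,0,0,0,0],[0,0,0,0,0,0]]'; python3 - <<'E'
from meas import *
go(430,-105,270,93.5)
c=cam('wrist');cv2.imwrite('pics/w13.png',c['image'])
for d in vision.silhouettes('wrist','cap_small')[:3]: print(d['conf'],d['at'],fit(c,d['region'],'cap','small',(628,-272),z0=45))
E
```

```text
time: 40.53
position: [627.5, -272.5, 75.4]
tcp_rot: [-0.061, 0.998, -0.0, 0.0]
wrist_force: [0.3, 0.6, -0.4]
width: 85.4
gripper_force: 0.0
time: 40.95
position: [626.9, -272.4, 238.0]
tcp_rot: [-0.061, 0.998, -0.0, -0.0]
wrist_force: [0.6, -0.5, -0.5]
width: 85.2
gripper_force: 0.0
time: 41.37
position: [554.5, -188.3, 236.4]
tcp_rot: [-0.062, 0.998, 0.001, -0.0]
wrist_force: [0.1, 0.4, 0.1]
width: 85.7
gripper_force: 0.0
time: 41.78
position: [557.1, -191.9, 235.4]
tcp_rot: [-0.061, 0.998, -0.0, 0.0]
wrist_force: [-0.6, 0.5, 0.0]
width: 85.8
gripper_force: 0.0
t 41.78 pos [ 557.1 -191.9  235.4] yaw 96.9 j7 2.03 | row [115.7, 101.6, -34.7, -0.1, 0.0, 3.4] | dist 158 w 85.8 gf 0.0 F [-0.6  0.5  0. ]
0.57 [220.6, 232.9] (np.float64(628.3555761194807), np.float64(-271.62921006544923), np.float64(6.838642964572854), np.float64(0.9017492049068605))
```

View pics/w13.png

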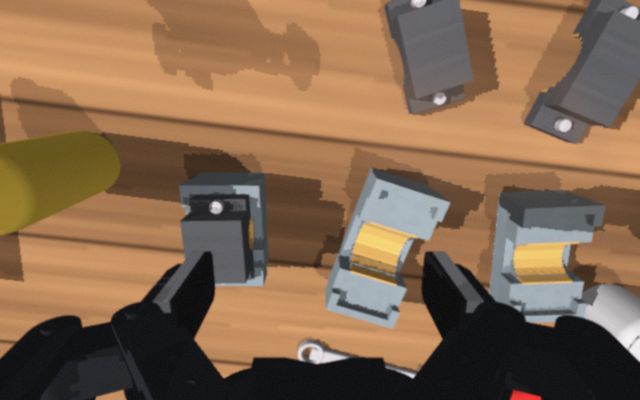

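The small cap sits between the lips at (217,240). Now the medium cap: move to it and measure.

```bash
P="python3 -m pendant"; $P '[[20,18,-7,0,0,0],[48,42,-14,0,0,0],[75,65,-21,0,0,0],[98,86,-28,0,0,0],[115,101,-34,0,0,0]]';$P '[[0,0,0,0,0,0],[0,0,0,0,0,0],[0,0,0,0,0,0],[0,0,0,0,0,0],[0,0,0,0,0,0]]'; python3 - <<'E'
from meas import *
c=cam('wrist');meas(c,'wrist',A[:2]);go(443,-105.5,92,115.3)
E
```

```text
time: 42.3
position: [427.4, -103.3, 269.3]
tcp_rot: [-0.061, 0.998, 0.0, -0.001]
wrist_force: [-0.2, 0.5, 1.2]
width: 85.5
gripper_force: 0.0
time: 42.72
position: [431.3, -105.1, 269.3]
tcp_rot: [-0.061, 0.998, -0.0, 0.0]
wrist_force: [-1.0, 0.1, -0.6]
width: 85.4
gripper_force: 0.0
cap_large 0.87 [454. 185.] [442.68  43.48 165.14   0.98]
cap_medium 0.91 [314. 166.] [ 442.13 -106.64   24.16    0.98]
t 42.87 pos [ 430.6 -104.8  269.1] yaw 97.0 j7 1.88 | row [-12.2, -2.2, 177.1, -0.0, -0.0, -18.3] | dist 178 w 85.8 gf 0.0 F [ 0.5 -0.4 -0.3]
```

```bash
P="python3 -m pendant"; $P '[[-3,-1,25,0,0,-5],[-6,-2,55,0,0,-10],[-9,-3,90,0,0,-15],[-11.4,-3,125,0,0,-17.5],[-11.4,-3,160,0,0,-17.5]]';$P '[[0,0,10,0,0,0],[0,0,18,0,0,0],[0,0,18,0,0,0],[0,0,18,0,0,0],[0,0,18,0,0,0]]';  python3 -c "
from h import *
go(442.3,-106.4,30,114.4)"
```

```text
time: 43.28
position: [443.4, -106.2, 108.1]
tcp_rot: [-0.213, 0.977, -0.0, 0.001]
wrist_force: [0.7, -0.4, -0.4]
width: 85.4
gripper_force: 0.0
time: 43.7
position: [442.7, -106.1, 92.3]
tcp_rot: [-0.212, 0.977, -0.0, 0.001]
wrist_force: [0.7, 0.2, -0.0]
width: 85.5
gripper_force: 0.0
t 43.7 pos [ 442.7 -106.1   92.3] yaw 114.5 j7 2.19 | row [0.6, 0.0, 62.3, -0.1, 0.1, 0.1] | dist 62 w 85.5 gf 0.0 F [ 0.7  0.2 -0. ]
```

```bash
P="python3 -m pendant"; $P '[[0,0,15,0,0,0],[0.5,0,32,0,0,0],[0.5,0,48,0,0,0],[0.5,0,58,0,0,0],[0.5,0,62,0,0,0]]';$P '[[0,0,0,0,0,0],[0,0,0,0,0,0],[0,0,0,0,0,0],[0,0,0,0,0,0],[0,0,0,0,0,0]]' 255; $P '[[0,0,0,0,0,0],[0,0,0,0,0,0],[0,0,0,0,0,0],[0,0,0,0,0,0],[0,0,0,0,0,0]]'; python3 -c "
from h import *
go(442.3,-106.4,30,114.4)"
$P '[[0,0,-8,0,0,0],[0,0,-25,0,0,0],[0,0,-50,0,0,0],[0,0,-80,0,0,0],[0,0,-112,0,0,0]]'; $P '[[0,0,-2,0,0,0],[0,0,-2,0,0,0],[0,0,-2,0,0,0],[0,0,-2,0,0,0],[0,0,-2,0,0,0]]'; cat >> h.py <<'E'
def hand(size,zg,rows=(140,250)):
    "offset of held cap along tool x from its end/top edges (columns left of the bolt)"
    c=cam('wrist');M=np.linalg.inv(np.array(c['tool_from_camera']));L,m,_=DIM[size]
    for off in (-4,-2,0,2,4):
        q=[[L/2+off,0,zg],[L/2+off,0,zg-16],[m/2+off,0,zg-40]]
        print(off,cv2.projectPoints(np.array(q,float),cv2.Rodrigues(M[:3,:3])[0],M[:3,3],K(c),D(c))[0][:,0,1].round(1).tolist())
    g=cv2.cvtColor(c['image'],cv2.COLOR_BGR2GRAY)
    for a,b in ((275,298),(338,362)):
        p=cv2.GaussianBlur(g,(3,3),0)[rows[0]:rows[1],a:b].astype(float).mean(1);e=np.diff(p);print([(rows[0]+i+.5,round(v)) for i,v in enumerate(e) if abs(v)>6])
E
python3 -c "
from h import *
go(620.3,43.5,142,98.8);hand('medium',31.5)"
```

```text
time: 44.12
position: [441.8, -106.1, 29.2]
tcp_rot: [-0.213, 0.977, -0.0, 0.0]
wrist_force: [-0.0, -1.1, 0.4]
width: 85.5
gripper_force: 0.0
time: 44.53
position: [442.2, -106.5, 30.5]
tcp_rot: [-0.212, 0.977, -0.001, 0.001]
wrist_force: [-1.1, 0.2, 6.9]
width: 49.2
gripper_force: 62.3
time: 44.95
position: [442.1, -106.5, 30.5]
tcp_rot: [-0.212, 0.977, -0.001, 0.001]
wrist_force: [0.7, -0.5, 6.0]
width: 48.9
gripper_force: 62.3
t 44.95 pos [ 442.1 -106.5   30.5] yaw 114.5 j7 2.19 | row [-0.2, -0.0, 0.5, -0.1, 0.1, 0.1] | dist 1 w 48.9 gf 62.3 F [ 0.7 -0.5  6. ]
time: 45.37
position: [439.8, -105.8, 142.3]
tcp_rot: [-0.213, 0.977, 0.001, -0.001]
wrist_force: [0.9, -0.2, -3.9]
width: 49.0
gripper_force: 63.5
time: 45.78
position: [440.1, -105.8, 142.1]
tcp_rot: [-0.213, 0.977, 0.001, -0.002]
wrist_force: [0.2, -0.6, -4.5]
width: 48.8
gripper_force: 63.8
t 45.78 pos [ 440.1 -105.8  142.1] yaw 114.6 j7 2.18 | row [-226.0, 61.0, -0.5, 0.1, -0.2, 15.8] | dist 234 w 48.8 gf 63.8 F [ 0.2 -0.6 -4.5]
-4 [150.0, 156.8, 216.5]
-2 [145.4, 151.7, 211.0]
0 [140.8, 146.6, 205.3]
2 [136.1, 141.5, 199.6]
4 [131.5, 136.3, 193.9]
[(140.5, -17), (141.5, -31), (142.5, -25), (143.5, -8), (146.5, 9), (147.5, 11), (148.5, 6), (186.5, -9), (187.5, -10), (205.5, 8), (206.5, 11), (207.5, 7)]
[(140.5, -19), (141.5, -38), (142.5, -31), (143.5, -11), (146.5, 8), (147.5, 10), (148.5, 6), (186.5, -6), (187.5, -7), (205.5, 8), (206.5, 12), (207.5, 7)]
```

```bash
P="python3 -m pendant"; $P '[[-15,4,0,0,0,2],[-45,12,0,0,0,5],[-80,22,0,0,0,9],[-115,31,0,0,0,13],[-150,40,0,0,0,15.8]]'; python3 -c "
from h import *
go(619.9,43.4,142,98.8)"
```

```text
time: 46.25
position: [561.5, -6.3, 142.0]
tcp_rot: [-0.075, 0.997, -0.0, -0.001]
wrist_force: [-0.1, -0.5, -3.9]
width: 49.2
gripper_force: 63.7
t 46.25 pos [561.5  -6.3 142. ] yaw 98.5 j7 1.8 | row [-65.2, 40.5, -0.1, 0.0, -0.2, -0.3] | dist 77 w 49.2 gf 63.7 F [-0.1 -0.5 -3.9]
```

```bash
P="python3 -m pendant"; $P '[[-25,15,0,0,0,0],[-48,29,0,0,0,0],[-60,38,0,0,0,0],[-63,40,0,0,0,0],[-63,40,0,0,0,0]]';$P '[[0,0,12,0,0,0],[0,0,26,0,0,0],[0,0,38,0,0,0],[0,0,46,0,0,0],[0,0,46,0,0,0]]';$P '[[0,0,0,0,0,0],[0,0,0,0,0,0],[0,0,0,0,0,0],[0,0,0,0,0,0],[0,0,0,0,0,0]]'; python3 -c "
from meas import *
go(619.9,43.4,75.5,98.8)"
```

```text
time: 46.67
position: [617.1, 43.1, 141.8]
tcp_rot: [-0.077, 0.997, 0.0, -0.001]
wrist_force: [-0.3, 0.0, -4.0]
width: 49.2
gripper_force: 63.7
time: 47.08
position: [614.8, 40.4, 94.8]
tcp_rot: [-0.075, 0.997, -0.0, -0.003]
wrist_force: [-0.1, -0.7, -4.4]
width: 49.1
gripper_force: 63.6
time: 47.5
position: [617.8, 41.8, 98.0]
tcp_rot: [-0.076, 0.997, 0.0, 0.001]
wrist_force: [-0.2, 0.3, -4.5]
width: 48.9
gripper_force: 63.6
t 47.5 pos [617.8  41.8  98. ] yaw 98.7 j7 1.74 | row [-2.3, 1.3, 22.5, -0.0, 0.1, -0.1] | dist 23 w 48.9 gf 63.6 F [-0.2  0.3 -4.5]
```

```bash
P="python3 -m pendant"; $P '[[-1,1,1,0,0,0],[-2,1.3,3,0,0,0],[-2.3,1.3,5,0,0,0],[-2.3,1.3,6,0,0,0],[-2.3,1.3,6,0,0,0]]';  $P '[[0,0,0,0,0,0],[0,0,0,0,0,0],[0,0,0,0,0,0],[0,0,0,0,0,0],[0,0,0,0,0,0]]'; python3 -c "
from meas import *
go(619.9,43.4,75.5,98.8)"
```

```text
time: 47.92
position: [619.2, 43.4, 90.9]
tcp_rot: [-0.076, 0.997, -0.0, -0.0]
wrist_force: [0.1, -0.4, -3.1]
width: 49.3
gripper_force: 63.6
time: 48.33
position: [619.5, 43.3, 91.5]
tcp_rot: [-0.076, 0.997, 0.0, 0.0]
wrist_force: [0.6, -0.1, -4.8]
width: 49.2
gripper_force: 63.6
t 48.33 pos [619.5  43.3  91.5] yaw 98.7 j7 1.74 | row [-0.4, 0.0, 16.0, -0.0, 0.0, -0.1] | dist 16 w 49.2 gf 63.6 F [ 0.6 -0.1 -4.8]
```

```bash
P="python3 -m pendant"; $P '[[0,0,3,0,0,0],[-0.4,0,7,0,0,0],[-0.4,0,10,0,0,0],[-0.4,0,13,0,0,0],[-0.4,0,14,0,0,0]]';$P '[[0,0,1,0,0,0],[0,0,2,0,0,0],[0,0,3,0,0,0],[0,0,3,0,0,0],[0,0,3,0,0,0]]'; python3 -c "
from h import *
go(619.9,43.4,75.5,98.8)"
```

```text
time: 48.75
position: [619.4, 43.4, 76.6]
tcp_rot: [-0.076, 0.997, -0.0, -0.001]
wrist_force: [0.1, 0.3, -4.3]
width: 49.4
gripper_force: 63.6
time: 49.17
position: [619.7, 43.4, 75.6]
tcp_rot: [-0.076, 0.997, 0.0, -0.0]
wrist_force: [-3.2, 0.1, 4.6]
width: 49.0
gripper_force: 64.6
t 49.17 pos [619.7  43.4  75.6] yaw 98.7 j7 1.74 | row [-0.2, 0.0, 0.1, 0.0, -0.0, -0.1] | dist 0 w 49.0 gf 64.6 F [-3.2  0.1  4.6]
```

Seated at 75.6. Releasing, then going to the large cap.

```bash
P="python3 -m pendant"; $P '[[0,0,0,0,0,0],[0,0,0,0,0,0],[0,0,0,0,0,0],[0,0,0,0,0,0],[0,0,0,0,0,0]]' 0; $P '[[0,0,-15,0,0,0],[0,0,-40,0,0,0],[0,0,-80,0,0,0],[0,0,-120,0,0,0],[0,0,-160,0,0,0]]'; $P '[[35,0,-8,0,0,5],[75,3,-16,0,0,11],[110,8,-24,0,0,17],[145,14,-30,0,0,22],[175,20,-34,0,0,24]]';$P '[[8,5,0,0,0,0],[8,5,0,0,0,0],[8,5,0,0,0,0],[8,5,0,0,0,0],[8,5,0,0,0,0]]'; python3 - <<'E'
from meas import *
c=cam('wrist');meas(c,'wrist',A[:1]);go(442.7,43.7,92,75.2)
for d in vision.silhouettes('wrist','cap_medium')[:3]: print(d['conf'],d['at'],fit(c,d['region'],'cap','medium',(620,43.5),z0=45))
E
```

```text
time: 49.58
position: [620.2, 43.4, 74.4]
tcp_rot: [-0.076, 0.997, -0.0, 0.0]
wrist_force: [0.6, 0.2, -0.2]
width: 85.1
gripper_force: 0.0
time: 50.0
position: [619.4, 43.3, 235.7]
tcp_rot: [-0.076, 0.997, -0.0, -0.001]
wrist_force: [1.0, 0.5, 0.1]
width: 85.3
gripper_force: 0.0
time: 50.42
position: [441.4, 36.1, 268.7]
tcp_rot: [0.135, 0.991, 0.0, -0.0]
wrist_force: [-0.1, 1.2, -0.4]
width: 85.4
gripper_force: 0.0
time: 50.83
position: [439.3, 43.4, 268.5]
tcp_rot: [0.133, 0.991, -0.0, 0.001]
wrist_force: [-1.1, 0.6, 0.2]
width: 85.4
gripper_force: 0.0
cap_large 0.82 [321. 159.] [442.63  43.5  165.92   0.98]
t 50.93 pos [438.7  43.3 268.3] yaw 74.7 j7 1.22 | row [-3.6, 1.5, 176.3, -0.0, 0.0, -0.5] | dist 176 w 85.7 gf 0.0 F [-0.3 -0.4  0.4]
0.85 [361.7, 319.6] (np.float64(620.3515220730508), np.float64(44.50422709945674), np.float64(9.363500033989217), np.float64(0.9193242837172234))
0.53 [582.0, 309.9] (np.float64(620.0), np.float64(43.5), np.float64(0.0), np.float64(0.0))
```

```bash
P="python3 -m pendant"; $P '[[-2,0,25,0,0,-0.9],[-3.5,1,60,0,0,-0.9],[-3.5,1,95,0,0,-0.9],[-3.5,1,130,0,0,-0.9],[-3.5,1,160,0,0,-0.9]]';$P '[[0,0,10,0,0,0],[0,0,17,0,0,0],[0,0,17,0,0,0],[0,0,17,0,0,0],[0,0,17,0,0,0]]';  python3 -c "
from h import *
go(442.6,43.5,30,75.6)"
```

```text
time: 51.4
position: [441.5, 43.4, 106.4]
tcp_rot: [0.125, 0.992, -0.0, -0.0]
wrist_force: [0.8, 0.3, 0.8]
width: 85.6
gripper_force: 0.0
time: 51.82
position: [442.0, 43.5, 92.2]
tcp_rot: [0.125, 0.992, 0.0, 0.001]
wrist_force: [0.2, -0.0, -0.4]
width: 85.9
gripper_force: 0.0
t 51.82 pos [442.   43.5  92.2] yaw 75.6 j7 1.42 | row [-0.4, 0.1, 62.2, 0.0, 0.1, 0.0] | dist 62 w 85.9 gf 0.0 F [ 0.2 -0.  -0.4]
```

```bash
P="python3 -m pendant"; $P '[[0,0,15,0,0,0],[0,0,32,0,0,0],[0,0,48,0,0,0],[0,0,58,0,0,0],[0,0,62,0,0,0]]';$P '[[0,0,0,0,0,0],[0,0,0,0,0,0],[0,0,0,0,0,0],[0,0,0,0,0,0],[0,0,0,0,0,0]]' 255; $P '[[0,0,0,0,0,0],[0,0,0,0,0,0],[0,0,0,0,0,0],[0,0,0,0,0,0],[0,0,0,0,0,0]]'; python3 -c "
from h import *
go(442.3,-106.4,30,75.6)"
$P '[[0,0,-8,0,0,0],[0,0,-25,0,0,0],[0,0,-50,0,0,0],[0,0,-80,0,0,0],[0,0,-112,0,0,0]]'; $P '[[0,0,-2,0,0,0],[0,0,-2,0,0,0],[0,0,-2,0,0,0],[0,0,-2,0,0,0],[0,0,-2,0,0,0]]'
python3 -c "
from h import *
go(631.3,-118.8,142,78.6);hand('large',30.5,(100,230))"
```

```text
time: 52.23
position: [441.5, 43.7, 29.2]
tcp_rot: [0.125, 0.992, 0.0, 0.0]
wrist_force: [-0.2, -0.7, -0.0]
width: 85.3
gripper_force: 0.0
time: 52.65
position: [441.5, 43.4, 30.4]
tcp_rot: [0.125, 0.992, 0.0, 0.001]
wrist_force: [-0.2, -0.6, 6.5]
width: 49.4
gripper_force: 62.2
time: 53.07
position: [441.5, 43.4, 30.4]
tcp_rot: [0.125, 0.992, 0.0, 0.001]
wrist_force: [-1.1, -0.4, 8.0]
width: 48.9
gripper_force: 62.3
t 53.07 pos [441.5  43.4  30.4] yaw 75.6 j7 1.45 | row [-38.0, -144.9, 0.4, 0.0, 0.1, 0.0] | dist 150 w 48.9 gf 62.3 F [-1.1 -0.4  8. ]
time: 53.48
position: [439.5, 43.5, 142.3]
tcp_rot: [0.125, 0.992, -0.0, -0.002]
wrist_force: [1.1, 1.4, -5.3]
width: 49.0
gripper_force: 64.0
time: 53.9
position: [439.8, 43.4, 142.0]
tcp_rot: [0.125, 0.992, -0.001, -0.002]
wrist_force: [-0.1, -0.2, -4.4]
width: 48.9
gripper_force: 64.2
t 53.9 pos [439.8  43.4 142. ] yaw 75.6 j7 1.4 | row [-225.7, -109.7, -0.5, -0.1, -0.2, -3.0] | dist 251 w 48.9 gf 64.2 F [-0.1 -0.2 -4.4]
-4 [128.4, 132.9, 202.3]
-2 [123.6, 127.6, 196.5]
0 [118.8, 122.3, 190.7]
2 [113.9, 116.8, 184.8]
4 [109.0, 111.4, 178.9]
[(119.5, -18), (120.5, -34), (121.5, -25), (123.5, 14), (124.5, 23), (125.5, 20), (126.5, 12), (168.5, -7), (169.5, -8), (170.5, -9), (171.5, -9), (172.5, -7), (191.5, 12), (192.5, 20), (193.5, 15), (194.5, 6)]
[(113.5, 8), (114.5, 8), (115.5, 8), (116.5, 7), (119.5, -18), (120.5, -36), (121.5, -28), (122.5, -6), (123.5, 8), (124.5, 15), (125.5, 14), (126.5, 9), (156.5, 6), (159.5, -8), (160.5, -13), (161.5, -15), (162.5, -16), (163.5, -13), (164.5, -7), (191.5, 18), (192.5, 29), (193.5, 22), (194.5, 9), (215.5, -9), (216.5, -10), (217.5, -10), (218.5, -8)]
```

```bash
P="python3 -m pendant"; $P '[[-15,-7,0,0,0,-1],[-45,-22,0,0,0,-2],[-80,-39,0,0,0,-3],[-115,-56,0,0,0,-3],[-150,-73,0,0,0,-3]]'; $P '[[-30,-17,0,0,0,0],[-55,-30,0,0,0,0],[-67,-37,0,0,0,0],[-69,-39,0,0,0,0],[-69,-39,0,0,0,0]]';$P '[[0,0,0,0,0,0],[0,0,0,0,0,0],[0,0,0,0,0,0],[0,0,0,0,0,0],[0,0,0,0,0,0]]'; python3 -c "
from h import *
go(630.5,-118.6,94,78.6)"
```

```text
time: 54.37
position: [568.5, -65.5, 141.9]
tcp_rot: [0.099, 0.995, 0.0, -0.001]
wrist_force: [0.1, 1.0, -5.4]
width: 49.0
gripper_force: 64.1
time: 54.78
position: [627.6, -117.5, 141.6]
tcp_rot: [0.1, 0.995, -0.0, -0.001]
wrist_force: [-0.8, -0.0, -4.8]
width: 49.1
gripper_force: 64.1
time: 55.2
position: [627.9, -115.4, 143.5]
tcp_rot: [0.098, 0.995, 0.0, -0.0]
wrist_force: [-1.7, 1.1, -5.5]
width: 49.0
gripper_force: 64.1
t 55.2 pos [ 627.9 -115.4  143.5] yaw 78.7 j7 1.68 | row [-3.2, -2.7, 49.5, 0.0, -0.0, 0.1] | dist 50 w 49.0 gf 64.1 F [-1.7  1.1 -5.5]
```

```bash
P="python3 -m pendant"; $P '[[-1,-1,12,0,0,0],[-2,-2,26,0,0,0],[-3,-2.7,38,0,0,0],[-3,-2.7,48,0,0,0],[-3,-2.7,50,0,0,0]]'; $P '[[0,0,0,0,0,0],[0,0,0,0,0,0],[0,0,0,0,0,0],[0,0,0,0,0,0],[0,0,0,0,0,0]]'; python3 -c "
from h import *
go(630.5,-118.6,75.4,78.6)"
```

```text
time: 55.62
position: [628.7, -119.1, 90.2]
tcp_rot: [0.099, 0.995, 0.0, -0.003]
wrist_force: [-0.9, 0.5, -4.9]
width: 49.0
gripper_force: 64.0
time: 56.03
position: [631.2, -119.5, 94.1]
tcp_rot: [0.099, 0.995, -0.0, 0.001]
wrist_force: [0.8, 0.5, -4.4]
width: 49.4
gripper_force: 64.0
t 56.03 pos [ 631.2 -119.5   94.1] yaw 78.6 j7 1.7 | row [0.9, 0.7, 18.7, 0.0, 0.1, 0.0] | dist 19 w 49.4 gf 64.0 F [ 0.8  0.5 -4.4]
```

```bash
P="python3 -m pendant"; $P '[[0.4,0.7,3,0,0,0],[0.5,0.7,7,0,0,0],[0.5,0.7,11,0,0,0],[0.5,0.7,15,0,0,0],[0.5,0.7,16.5,0,0,0]]';$P '[[0,0,1,0,0,0],[0,0,2,0,0,0],[0,0,3,0,0,0],[0,0,3,0,0,0],[0,0,3,0,0,0]]'; python3 -c "
from h import *
go(630.5,-118.6,75.4,78.6)"
```

```text
time: 56.45
position: [629.8, -118.5, 76.0]
tcp_rot: [0.099, 0.995, 0.0, -0.001]
wrist_force: [-0.6, 0.1, -4.7]
width: 49.3
gripper_force: 64.1
time: 56.87
position: [629.8, -118.5, 75.5]
tcp_rot: [0.099, 0.995, 0.0, -0.001]
wrist_force: [-4.6, 1.1, 7.6]
width: 49.3
gripper_force: 65.4
t 56.87 pos [ 629.8 -118.5   75.5] yaw 78.6 j7 1.71 | row [-0.7, 0.0, 0.1, 0.0, -0.1, 0.0] | dist 1 w 49.3 gf 65.4 F [-4.6  1.1  7.6]
```

```bash
P="python3 -m pendant"; $P '[[0,0,0,0,0,0],[0,0,0,0,0,0],[0,0,0,0,0,0],[0,0,0,0,0,0],[0,0,0,0,0,0]]' 0; $P '[[0,0,-15,0,0,0],[0,0,-40,0,0,0],[0,0,-80,0,0,0],[0,0,-120,0,0,0],[0,0,-160,0,0,0]]'; $P '[[22,5,-28,0,0,0],[44,15,-56,0,0,0],[66,25,-84,0,0,0],[88,35,-112,0,0,0],[110,45,-140,0,0,0]]';$P '[[15,10,-20,0,0,0],[30,20,-35,0,0,0],[30,20,-35,0,0,0],[30,20,-35,0,0,0],[30,20,-35,0,0,0]]'; python3 - <<'E'
from meas import *
c=cam('wrist');cv2.imwrite('pics/w14.png',c['image'])
for s,xy in (('large',(631,-119)),('medium',(620,43.5)),('small',(628.4,-272))):
  t=proj(c,[*xy,65])[0]
  for d in vision.silhouettes('wrist','cap_'+s):
    if np.hypot(*(np.array(d['at'])-t))<25: print(s,round(d['conf'],2),np.round(fit(c,d['region'],'cap',s,xy,z0=45),2))
for n in ('top','side'):
  q=cam(n)
  for k,z in dict(brush_grip=171,plug=15,grease_tin=0,oil_bottle=0,cap_small=45,cap_medium=45,cap_large=45).items():
    print(n,k,[(round(d['conf'],2),np.round(onz(q,d['at'],z)[0,:2]).tolist()) for d in vision.tip_of(n,k)[:2]])
E
```

```text
time: 57.28
position: [630.8, -118.8, 74.0]
tcp_rot: [0.099, 0.995, -0.0, 0.0]
wrist_force: [-0.6, -0.1, 0.2]
width: 85.5
gripper_force: 0.0
time: 57.7
position: [629.9, -118.7, 235.1]
tcp_rot: [0.099, 0.995, -0.0, -0.001]
wrist_force: [0.6, 0.3, 1.1]
width: 85.6
gripper_force: 0.0
time: 58.12
position: [530.1, -52.4, 375.1]
tcp_rot: [0.099, 0.995, 0.0, -0.0]
wrist_force: [-0.0, 0.7, 0.6]
width: 85.1
gripper_force: 0.0
time: 58.53
position: [505.8, -27.9, 408.3]
tcp_rot: [0.099, 0.995, -0.0, -0.0]
wrist_force: [-0.6, 0.0, -0.0]
width: 85.6
gripper_force: 0.0
large 0.94 [ 631.58 -118.69  168.59    0.98]
medium 0.88 [619.45  43.58   9.31   0.98]
small 0.96 [ 616.53 -282.29  119.32    0.72]
top brush_grip []
top plug [(0.86, [397.0, 366.0])]
top grease_tin [(0.58, [719.0, 328.0]), (0.49, [693.0, 159.0])]
top oil_bottle [(0.67, [577.0, -417.0]), (0.16, [530.0, 206.0])]
top cap_small [(0.95, [627.0, -263.0]), (0.44, [619.0, -262.0])]
top cap_medium [(0.86, [230.0, 253.0]), (0.56, [334.0, -520.0])]
top cap_large []
side brush_grip [(0.56, [670.0, 285.0])]
side plug []
side grease_tin [(0.79, [696.0, 157.0]), (0.35, [647.0, 93.0])]
side oil_bottle [(0.98, [583.0, -424.0])]
side cap_small [(0.75, [628.0, -272.0]), (0.49, [582.0, -183.0])]
side cap_medium [(0.84, [183.0, 187.0]), (0.55, [627.0, 44.0])]
side cap_large [(0.96, [623.0, -127.0])]
```

View pics/w14.png

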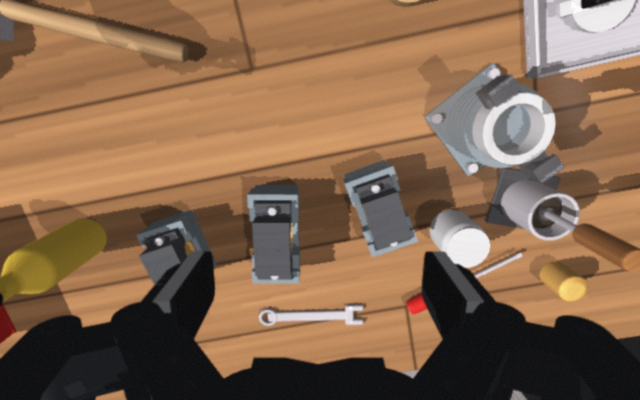

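All three caps sit between their pedestals' lips, at (165,255), (273,240) and (383,213). The brush stands in the pot at (545,215), the plug lies grip-up in the tray at the upper right, and the tin and bottle are where they were. Handing in.

```bash
python3 -c "
from rig import env,order
print(order.sign_off())"
```

```text
the job is handed in; nothing more can be done
None
```

I signed the job off at about 59 s simulated: the plug is grip-up in the tray, the bore got three full brush strokes, the brush is back in its pot, and all three caps are seated; sign-off returned no verdict.

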